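Refill the pull-out spice tray and slide it home

TASK

Take the salt shaker out of the wooden spice tray and stand it on the round cork mat. Stand all the spice jars that are on the worktop in the tray in single file, then, while the tray is still out, nudge them up into one tight row against the tray's far end (the end without the handle) with no gaps between them. Then slide the loaded tray, far end first, fully home into the bay of the wooden housing with the row still tight, and leave the tea box, timer and mug where they are.

Things in the scene. Friction and masses are not known exactly. Their poses are not given: they have to be found in the camera images.
- bay_mouth (a point): mouth of the housing, a fixed roofed wooden box on the worktop, open towards the robot. The point is at worktop level in the mouth's plane, midway between the side walls; +x runs straight into the bay. Bay 68 mm wide, 114 mm high, 234 mm deep to its closed back; its floor is the worktop. Outside 88 mm wide (roof 96), 124 mm tall. Two flared guide cheeks, 40 mm tall, reach 20 mm out and widen the mouth to about 94 mm
- tray: open waxed wooden tray, sliding easily, loose and flat on the worktop, 236 mm long without its handle, 62 mm wide, about 0.35 kg. Origin: under its middle; +x runs lengthwise to the far end, whose outside is at x = 116 mm. Inside it reaches from x = -110 to 110 mm and is 50 mm wide. Floor 5 mm thick; side and far walls 40 mm tall; front panel (x = -110 to -120) 85 mm tall. Home: origin 118 mm inside the mouth
- tray_handle (a point): middle of the tray's handle, a level bar 16 mm thick (along tray y) and 26 mm tall that sticks out from the front panel along tray -x; the point is 147 mm from the tray's middle, 62 mm above the worktop; the bar's free end is 24 mm beyond it (tray x = -171 mm), its top 75 mm and underside 49 mm above the worktop
- jar0_mid (a point): spice jar, upright glass jar with dark round cap, 44 mm across (43 mm where jars touch), 96 mm tall, about 0.11 kg, straight-sided enough to grip anywhere in its upper half; the point is on its axis, 48 mm above its foot. z is its axis. Three or four such jars are present in a run; an absent one reads None
- jar1_mid (a point): spice jar, upright glass jar with dark round cap, 44 mm across (43 mm where jars touch), 96 mm tall, about 0.11 kg, straight-sided enough to grip anywhere in its upper half; the point is on its axis, 48 mm above its foot. z is its axis. Three or four such jars are present in a run; an absent one reads None
- jar2_mid (a point): spice jar, upright glass jar with dark round cap, 44 mm across (43 mm where jars touch), 96 mm tall, about 0.11 kg, straight-sided enough to grip anywhere in its upper half; the point is on its axis, 48 mm above its foot. z is its axis. Three or four such jars are present in a run; an absent one reads None
- jar3_mid (a point): spice jar, upright glass jar with dark round cap, 44 mm across (43 mm where jars touch), 96 mm tall, about 0.11 kg, straight-sided enough to grip anywhere in its upper half; the point is on its axis, 48 mm above its foot. z is its axis. Three or four such jars are present in a run; an absent one reads None
- salt_mid (a point): salt shaker, clear body with grey domed top, 44 mm across, 90 mm tall (top 16 mm narrower), about 0.1 kg, standing in the tray at first; the point is on its axis, 45 mm above its foot. z is its axis
- trivet_top (a point): middle of the top of the round cork mat, fixed, 90 mm across, 8 mm thick, on the worktop right of the tray
- tea: tea box, 58x102x111 mm, bystander; origin at its foot
- timer: round kitchen timer, 66 mm across, 56 mm tall, bystander; origin at its foot
- mug: small cream mug, 63x88x50 mm, bystander; origin at its foot
Not all that is in view belongs to the job. What is shaped like the part that bears jar2_mid but yellow is not meant. Leave any turquoise look-alike of the part that bears jar0_mid alone.

How it is judged (in metres and radians):
On the way, in this order (a step that is already met when the one before it is completed fails the run):
1. with the tray still out in front of the housing, all spice jars stand upright in it in one tight row against its far end (x of any of jar0_mid, jar1_mid, jar2_mid, jar3_mid in the frame of tray above 0.084 m and (horizontal distance between jar0_mid and jar1_mid below 0.048 m or horizontal distance between jar0_mid and jar2_mid below 0.048 m or horizontal distance between jar0_mid and jar3_mid below 0.048 m) and x of each of jar0_mid, jar1_mid, jar2_mid, jar3_mid in the frame of tray above -0.056 m and angle between each of jar0_mid, jar1_mid, jar2_mid, jar3_mid's own z axis and vertical below 0.1 rad and y of jar0_mid in the frame of tray between -0.008 and 0.008 m and z of each of jar0_mid, jar1_mid, jar2_mid, jar3_mid in the frame of tray below 0.06 m and (horizontal distance between jar1_mid and jar0_mid below 0.048 m or horizontal distance between jar1_mid and jar2_mid below 0.048 m or horizontal distance between jar1_mid and jar3_mid below 0.048 m) and y of jar1_mid in the frame of tray between -0.008 and 0.008 m and (horizontal distance between jar2_mid and jar0_mid below 0.048 m or horizontal distance between jar2_mid and jar1_mid below 0.048 m or horizontal distance between jar2_mid and jar3_mid below 0.048 m) and y of jar2_mid in the frame of tray between -0.008 and 0.008 m and (horizontal distance between jar3_mid and jar0_mid below 0.048 m or horizontal distance between jar3_mid and jar1_mid below 0.048 m or horizontal distance between jar3_mid and jar2_mid below 0.048 m) and y of jar3_mid in the frame of tray between -0.008 and 0.008 m and x of tray in the frame of bay_mouth below -0.09 m and angle between tray's own z axis and vertical below 0.05 rad), for 0.2 s.
2. the loaded tray is fully home in the bay (x of tray in the frame of bay_mouth above 0.111 m and y of tray in the frame of bay_mouth between -0.006 and 0.006 m and angle between the x axis of tray and the x axis of bay_mouth, either way round below 0.05 rad and angle between tray's own z axis and vertical below 0.05 rad), for 0.2 s.
At the end, for the whole second after the job is handed in: tray home in the bay (within 7 mm of the bay's back, straight); every spice jar upright in the tray, the first within 5 mm of the far end, each jar within 5 mm of the next, all within 166 mm of the far end; salt shaker upright on the cork mat within 26 mm of its middle; all at rest (all of step 2 and x of any of jar0_mid, jar1_mid, jar2_mid, jar3_mid in the frame of tray above 0.084 m and (horizontal distance between jar0_mid and jar1_mid below 0.048 m or horizontal distance between jar0_mid and jar2_mid below 0.048 m or horizontal distance between jar0_mid and jar3_mid below 0.048 m) and x of each of jar0_mid, jar1_mid, jar2_mid, jar3_mid in the frame of tray above -0.056 m and angle between each of jar0_mid, jar1_mid, jar2_mid, jar3_mid, salt_mid's own z axis and vertical below 0.1 rad and y of jar0_mid in the frame of tray between -0.008 and 0.008 m and z of each of jar0_mid, jar1_mid, jar2_mid, jar3_mid in the frame of tray below 0.06 m and (horizontal distance between jar1_mid and jar0_mid below 0.048 m or horizontal distance between jar1_mid and jar2_mid below 0.048 m or horizontal distance between jar1_mid and jar3_mid below 0.048 m) and y of jar1_mid in the frame of tray between -0.008 and 0.008 m and (horizontal distance between jar2_mid and jar0_mid below 0.048 m or horizontal distance between jar2_mid and jar1_mid below 0.048 m or horizontal distance between jar2_mid and jar3_mid below 0.048 m) and y of jar2_mid in the frame of tray between -0.008 and 0.008 m and (horizontal distance between jar3_mid and jar0_mid below 0.048 m or horizontal distance between jar3_mid and jar1_mid below 0.048 m or horizontal distance between jar3_mid and jar2_mid below 0.048 m) and y of jar3_mid in the frame of tray between -0.008 and 0.008 m and horizontal distance between salt_mid and trivet_top below 0.026 m and z of salt_mid in the frame of trivet_top below 0.05 m and linear speed of each of jar0, jar1, jar2, jar3, tray, salt below 0.02 m/s); the robot touches nothing.
It fails at once if the tea box is pushed more than 30 mm away or knocked over (distance of tea from where it was at the start of the episode above 0.03 m or angle between tea's own z axis and vertical above 0.5 rad).
It fails at once if the kitchen timer is pushed more than 30 mm away or knocked over (distance of timer from where it was at the start of the episode above 0.03 m or angle between timer's own z axis and vertical above 0.5 rad).
It fails at once if the mug is pushed more than 30 mm away or knocked over (distance of mug from where it was at the start of the episode above 0.03 m or angle between mug's own z axis and vertical above 0.5 rad).
Of jar0, jar1, jar2, jar3 only 3 to 4 are there at a start; the rules pass over those that are not, and their reading is None.
At some moment in a run one of tray may be knocked a few centimetres aside while the robot is not near it.
It also fails if it takes over 210 s, if anything falls off the work surface, if the arm or the gripper's body presses on something with over 40 N, if the wrist force passes 120 N, or if a joint passes its speed limit or range.

ROBOT

A 6-joint arm with a two-finger parallel gripper is mounted at the origin on a cart in front of the work surface, level with it; the furniture and walls round the work are solid. World frame = base frame: x ahead of the robot, y to its left, z up, the work surface at z = 0. Lengths are in mm, angles in rad, forces in N, time in s.
With the tool pointing down it reaches from about 200 to 875 mm from the base axis. Payload 3.4 kg.
Tool frame: the origin (TCP) lies on the centre line of the jaws, within the pads' length; the fingertips stand 11 mm ahead of it and the grasp point (between the pads) lies 8 mm behind it; z points along the fingers, y is the line along which they close (so a half turn about z gives the same grasp; the last joint's range is limited). The gripper opens to 94 mm and grips with 3 to 60 N. Pads are 16 mm wide; open, the fingers measure 119 mm over their backs; the gripper's body (75 mm by 177 mm) begins 78 mm behind the grasp point.
Start: joints at [-1.422, 0.276, 1.505, -0, 1.361, -0.121], TCP at [153.258, -554.235, 216.493] pointing down, gripper open.
Joint ranges: [-2.89, 2.89], [-0.75, 2.08], [0.22, 2.7], [-1.18, 4.32], [0.11, 2.71], [-2.7, 2.7]. Speed limits (rad/s): [2.57, 2.57, 3.14, 3.14, 3.14, 3.14].

INTERFACE

Orientations are given as a rotation vector (axis times angle).
In Python, from workcell import r, snapshot, search_frame, masks_of gives the robot as it stands.
- The arm moves only by the tool step_arm, never from a script. Its argument "increments" is one flat list of numbers, 7 for each row, row after row: the shift along the tool's x, y, z in cm, then the turn, a rotation vector about the tool's x, y, z in degrees, then the opening, from 0 (shut) to 1 (fully open). A call has exactly 8 rows; each row is the pose to reach, as a shift and turn from the pose commanded when the call began, along the tool's axes at that moment; what a row does not reach only later rows make up. A row lasts 1/12 s, in which the tool goes at most 41.7 mm and 7.16 degrees, less where a joint would pass 70% of its speed; a pose out of reach is approached as far as the arm can. A call with a gripper value outside its range is refused whole. The fingers move at their own pace and stop on an object; "force" is the grip in N (left out, the last holds). Time passes only in rows, so rows that repeat a pose let the fingers close, or fill a call up. It gives the time, the measured TCP pose, the force, the opening and the grip force at its end, in the units of the state.
- r.observe(): the state, without advancing time (a new reading comes with each control period).
- snapshot(name): name is "side" or "top"; returns a dict with "img" (400x640x3 uint8, red, green, blue), "z_map" (400x640 float32, mm along the optical axis (not along the pixel's ray), 0 where there is no reading), "intrinsics" (3x3 intrinsics, pixels), "D" ([k1, k2, p1, p2, k3] as OpenCV has them; the pictures are not rectified), "R" (3x3) and "t" (3): a world point X has camera coordinates R X + t. Camera axes: x right, y down, z forward; pixel columns grow to the right and rows downward; lengths in mm; the calibration is good to about 2 mm. A picture is of the moment at which its call begins.
- r.hand_in(): hands the job in; it is judged then, once.
Trained networks look in a picture, given as the dict that the camera call returned (one of the last four; its "shot" number tells which), for a name from the list of things; names that differ only in an ending like _2 or _b are one class to them, and where a whole thing is asked for, a point or a joint stands for the part that bears it (a point fixed in the world has none). Each returns a list of dicts, best first, with "conf" (0 to 1); they miss things now and then, are a little off and sometimes report something else, mostly with a low value. They report only what shows in the picture. A call takes as long as a camera call. They do not tell look-alikes from the thing itself.
- search_frame(picture, thing): "bbox" ([left, top, width, height] in pixels, round what is visible of it).
- masks_of(picture, thing): "pixels" (400x640 bool, what is visible of it) and "bbox" ([left, top, width, height] in pixels, round what is visible of it).
The state is a dict: "time_s": time; "joints": joint angles; "qd": joint speeds; "effort": joint torques, N m; "position": TCP position; "ee_rot": TCP orientation; "force": force on the tool from outside, world axes, zero at the start; "wrist_torque": the same for the moment, N m; "opening": finger opening in mm; "gripper_force": force on a finger pad.
Only numpy, scipy, OpenCV 4.12 (cv2) and the standard library are available. Lean on these libraries where they do the work, as an engineer would, in place of code of your own. Each camera call takes 0.05 s, during which the arm holds its last target. There are 200 camera calls.

## Working session

There is one attempt and no reset: what is moved stays moved. The work goes in short steps, Python scripts to look and compute and a tool call to move; the robot and the scene stay as the last step left them, time stands still between calls to the robot, and variables do not carry over. Pictures are saved under pics/ and viewed, at most 14 in all, crops included, and the job is handed in when it is done.

Besides the shell and the picture viewer there is one more tool, called after "Call:" in YAML: its name, and indented under it one key for each argument. step_arm: Moves the arm, as the interface text tells. Its arguments: {"type":"object","properties":{"increments":{"type":"array","items":{"type":"number"}},"force":{"type":"number"}},"required":["increments"]}

```bash
mkdir -p pics; cat > h.py <<'E'
import numpy as np, cv2
from workcell import r, snapshot, search_frame, masks_of
from scipy.spatial.transform import Rotation as Ro
def cloud(p, mask=None):
    z=p["z_map"]; m=z>0
    if mask is not None: m&=mask
    v,u=np.nonzero(m)
    n=cv2.undistortPoints(np.c_[u,v].astype(np.float64)[:,None],np.array(p["intrinsics"],float),np.array(p["D"],float))[:,0]
    Z=z[v,u]; C=np.c_[n*Z[:,None],Z]
    return (C-np.array(p["t"]))@np.array(p["R"]), np.c_[u,v]
def save(p,f,box=None,s=1):
    im=p["img"][:,:,::-1]
    if box: im=im[box[1]:box[3],box[0]:box[2]]
    cv2.imwrite("pics/"+f,cv2.resize(im,None,fx=s,fy=s,interpolation=cv2.INTER_CUBIC))
E
python3 - <<'E'
from h import *
for n in("top","side"):
    p=snapshot(n); save(p,n+"0.png")
    print(n,np.round(-np.array(p["R"]).T@np.array(p["t"])))
    for t in ["tray","jar0_mid","salt_mid","trivet_top","tea","timer","mug","tray_handle"]:
        try:
          for d in masks_of(p,t):
            c,uv=cloud(p,d["pixels"])
            col=p["img"][d["pixels"]].mean(0).round()
            hi=c[c[:,2]>np.percentile(c[:,2],90)-4] if len(c) else c
            print(n,t,round(d["conf"],2),d["bbox"],col,"med",np.median(c,0).round(),"top",np.r_[(hi[:,:2].min(0)+hi[:,:2].max(0))/2,np.median(hi[:,2])].round(),len(c))
        except Exception as e: print(t,e)
E
```

```text
top [473. 202. 915.]
top jar0_mid 0.87 [209.0, 174.7, 28.8, 27.5] [ 15. 186. 188.] med [619. 415.  95.] top [623. 423.  96.] 544
top jar0_mid 0.84 [252.4, 184.4, 25.6, 27.4] [72. 71. 68.] med [598. 328.  95.] top [602. 332.  96.] 517
top salt_mid 0.75 [309.0, 191.6, 23.9, 19.8] [213. 213. 212.] med [593. 217.  88.] top [599. 216.  93.] 312
top trivet_top 0.87 [394.5, 208.5, 39.8, 40.0] [239. 202. 138.] med [555.  19.   8.] top [554.  19.   9.] 1319
top tea 0.81 [226.4, 130.0, 52.3, 36.3] [203. 212. 203.] med [703. 355.  83.] top [721. 360. 101.] 1684
top timer 0.84 [391.9, 138.7, 33.4, 32.2] [224.  72.  58.] med [704.  34.  40.] top [709.  30.  55.] 773
top mug 0.56 [399.0, 97.1, 25.0, 37.9] [119. 137. 157.] med [798.  29.  28.] top [793.  30.  49.] 764
top tray_handle 0.58 [295.4, 164.5, 42.2, 137.7] [200. 137.  86.] med [539. 226.   7.] top [504. 232.  77.] 3161
side [ 317. -532.  479.]
side tray 0.77 [234.6, 192.3, 133.9, 46.2] [110.  78.  55.] med [534. 201.  27.] top [425. 226.  70.] 3246
side tray 0.56 [399.5, 235.1, 32.3, 32.6] [133.  70.  65.] med [700.  16.  36.] top [708.  
[... 382 characters left out ...]
.8] [157. 130.  98.] med [554.  12.   8.] top [556.  18.   8.] 1372
side tea 0.97 [340.6, 144.3, 33.5, 51.7] [134. 140. 134.] med [704. 329.  62.] top [720. 363.  99.] 1580
side tea 0.41 [306.5, 159.2, 17.9, 44.8] [88. 88. 84.] med [596. 316.  59.] top [602. 332.  96.] 710
side timer 0.84 [401.6, 235.9, 32.5, 34.0] [132.  69.  64.] med [700.  15.  36.] top [709.  27.  54.] 984
side timer 0.38 [304.9, 158.3, 20.4, 44.2] [88. 88. 84.] med [597. 316.  59.] top [603. 332.  96.] 715
side mug 0.74 [438.0, 225.1, 34.0, 35.1] [101. 104. 105.] med [786.  27.  36.] top [794.  30.  48.] 967
side tray_handle 0.68 [233.8, 189.3, 137.6, 48.1] [110.  79.  55.] med [533. 201.  28.] top [425. 230.  73.] 3410
```

View pics/top0.png

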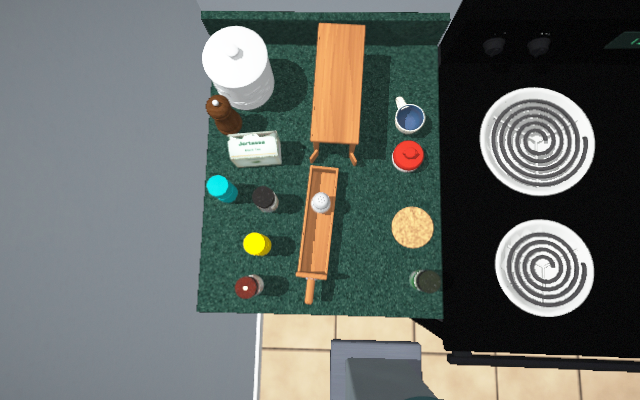

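View pics/side0.png

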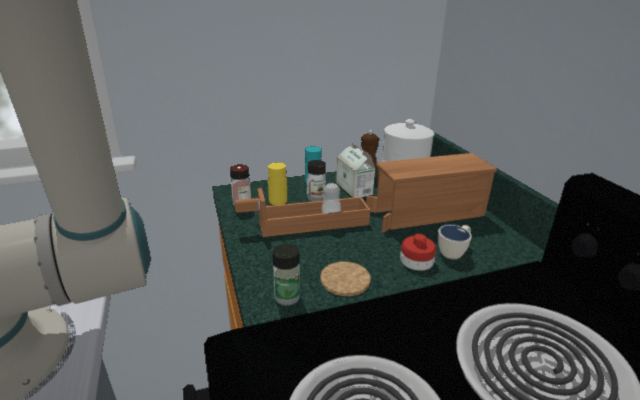

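Top picture: possible jars are dark cap (265,200), dark-red cap (248,287), green-label dark cap (428,281), plus yellow (257,244) and turquoise (222,188), which the task excludes, and a brown mill (222,113). The salt is at (320,202) in the tray, the mat at (412,228), and the housing mouth is at about (335,150). I choose the three dark-capped ones and check them in a crop.

```bash
cat >> h.py <<'E'
def circ(c,zlo,zhi,xy,rad=35):
    q=c[(c[:,2]>zlo)&(c[:,2]<zhi)&(np.hypot(*(c[:,:2]-xy).T)<rad)]
    if len(q)<15: return None
    (a,b),rr=cv2.minEnclosingCircle(q[:,:2].astype(np.float32)); return np.round([a,b,rr,np.median(q[:,2]),len(q)],1)
def trayfit(c,around=None):
    # rim of walls at z ~40, rectangle fit on wall tops
    m=(c[:,2]>34)&(c[:,2]<46)&(c[:,0]<660)&(c[:,0]>350)&(c[:,1]>120)&(c[:,1]<300)
    return c[m]
E
python3 - <<'E'
from h import *
p=snapshot("side"); c,uv=cloud(p)
q=snapshot("top"); ct,uvt=cloud(q)
a=q["img"][150:310,190:350]; b=q["img"][200:310,370:450]; s=p["img"][135:215,225:385]; g=p["img"][235:315,260:390]
im=np.zeros((600,800,3),np.uint8)
def put(x,X,Y,f):
    x=cv2.resize(x,None,fx=f,fy=f,interpolation=cv2.INTER_CUBIC); im[Y:Y+x.shape[0],X:X+x.shape[1]]=x[:600-Y,:800-X]
put(a,0,0,2.4);put(b,400,0,2.2);put(s,400,260,2.4);put(g,0,400,2.4)
cv2.imwrite("pics/crop.png",im[:,:,::-1])
for nm,(u,v) in dict(dark=(265,198),red=(248,287),green=(428,281),yel=(257,244),turq=(220,186)).items():
    i=np.argmin(np.hypot(*(uvt-[u,v]).T)); print(nm,ct[i].round(),"top",circ(ct,90,101,ct[i,:2]),"side",circ(c,90,101,ct[i,:2]))
i=np.argmin(np.hypot(*(uvt-[320,202]).T)); print("salt",circ(ct,80,97,ct[i,:2]),circ(c,80,97,ct[i,:2]))
print("mat",circ(ct,5.5,12,[555,19],60),circ(c,5.5,12,[555,19],60))
for n,cc in(("top",ct),("side",c)):
    m=(cc[:,2]>35)&(cc[:,2]<45)&(cc[:,0]<680)&(cc[:,0]>350)&(cc[:,1]>160)&(cc[:,1]<290)
    R=cv2.minAreaRect(cc[m,:2].astype(np.float32)); print(n,"trayrim",np.round(R[0],1),np.round(R[1],1),R[2],m.sum())
    m=(cc[:,2]>66)&(cc[:,2]<90)&(cc[:,0]<480)&(cc[:,0]>300)&(cc[:,1]>180)&(cc[:,1]<270)
    R=cv2.minAreaRect(cc[m,:2].astype(np.float32)); print(n,"front+handle",np.round(R[0],1),np.round(R[1],1),R[2],m.sum(), cc[m].min(0).round(),cc[m].max(0).round())
    m=(cc[:,2]>118)&(cc[:,2]<130)&(cc[:,1]<270)&(cc[:,1]>80)&(cc[:,0]>640)
    R=cv2.minAreaRect(cc[m,:2].astype(np.float32)); print(n,"roof",np.round(R[0],1),np.round(R[1],1),R[2],m.sum(),np.round(cv2.boxPoints(R),1).tolist())
    m=(cc[:,2]>33)&(cc[:,2]<45)&(cc[:,1]<270)&(cc[:,1]>100)&(cc[:,0]>668)&(cc[:,0]<730)
    R=cv2.minAreaRect(cc[m,:2].astype(np.float32)); print(n,"cheeks",np.round(R[0],1),np.round(R[1],1),R[2],m.sum(),np.round(cv2.boxPoints(R),1).tolist())
print(r.observe())
E
```

```text
dark [598. 327.  97.] top [602.7 332.1  21.6  96.1 365. ] side [602.3 333.   23.1  96.1 146. ]
red [424. 352.  96.] top [423.4 357.4  22.1  96.  408. ] side [424.6 357.6  23.6  95.9 154. ]
green [444.   8.  99.] top [442.8   5.8  22.2  95.9 422. ] side [444.5   4.2  21.9  96.1 399. ]
yel [507. 339.  97.] top [509.2 344.4  21.3  96.  374. ] side [507.6 345.3  22.9  95.9 145. ]
turq [621. 418.  97.] top [622.9 423.4  21.9  96.  370. ] side [623.9 424.5  23.6  96.1 118. ]
salt [598.2 215.8  17.1  90.8 228. ] [597.8 214.2  16.6  88.7 142. ]
mat [ 555.4   18.5   44.8    8.4 1281. ] [ 557.8   18.6   46.5    8.3 1266. ]
top trayrim [566.9 221. ] [ 62.  226.3] 84.7919921875 710
top front+handle [424.2 234.1] [59.7 60.4] 84.79472351074219 377 [394. 202.  68.] [456. 261.  89.]
top roof [853.6 175. ] [295.4 189.5] 0.04525154456496239 6023 [[705.9000244140625, 269.70001220703125], [706.0, 80.0999984741211], [1001.4000244140625, 80.4000015258789], [1001.2999877929688, 269.8999938964844]]
top cheeks [695.8 192.2] [53.7 99.2] 0.44900524616241455 187 [[668.5, 241.5], [669.2999877929688, 142.39999389
[... 654 characters left out ...]
'time_s': 1.0, 'joints': array([-1.42202987e+00,  2.75887831e-01,  1.50488707e+00, -1.08401738e-06,
        1.36070560e+00, -1.20986906e-01]), 'qd': array([-2.90488239e-04, -6.90401201e-04, -9.29188823e-05, -9.34635685e-04,
       -5.75688113e-04, -1.01471519e-03]), 'effort': array([-1.17913809e-03, -4.04475653e+01, -2.37505138e+01,  7.03973346e-02,
        2.48501130e-02,  4.67935109e-06]), 'position': array([ 153.24120718, -554.24327692,  216.50511926]), 'ee_rot': array([3.11294928e+00, 4.22429300e-01, 7.81658150e-07]), 'force': array([ 0.07561317,  0.00664754, -0.32981548]), 'wrist_torque': array([ 0.00241879,  0.04833874, -0.03316305]), 'gripper_force': 0.0, 'opening': 94.13320394675456}
```

View pics/crop.png

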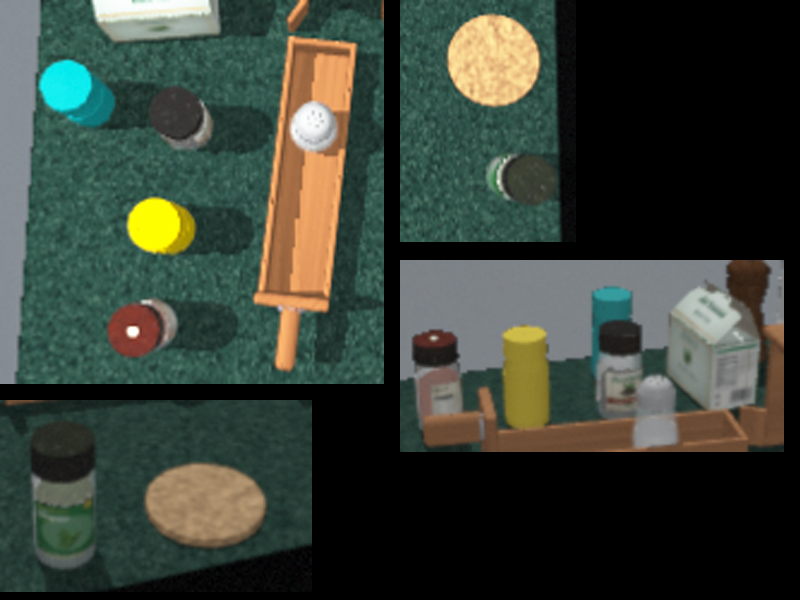

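The crop shows three labelled glass jars with dark caps: black at top-picture (265,200), dark red at (248,287) and green label at (428,281). The plain yellow and turquoise cylinders are look-alikes. The tray origin is near (564,221) with yaw −5.2°.

```bash
cat >> h.py <<'E'
def go(x,y,z,yaw):
    o=r.observe(); M=Ro.from_rotvec(o["ee_rot"]).as_matrix()
    T=np.c_[[np.cos(yaw),np.sin(yaw),0],[np.sin(yaw),-np.cos(yaw),0],[0,0,-1]]
    print("t",round(o["time_s"],2),"tcp",o["position"].round(1),"open",round(o["opening"],1),"gf",round(o["gripper_force"],1),"F",o["force"].round(1))
    print("shift cm",(M.T@(np.array([x,y,z])-o["position"])/10).round(2),"turn",np.degrees(Ro.from_matrix(M.T@T).as_rotvec()).round(2))
E
python3 - <<'E'
from h import *
q=snapshot("top"); c,uv=cloud(q)
m=(c[:,2]>119)&(c[:,2]<130)&(c[:,1]<245)&(c[:,1]>110)&(c[:,0]>640)&(c[:,0]<960)
d=c[m]; 
# edges per x-slice
xs=np.arange(720,930,10); L=[];Rr=[]
for x in xs:
    s=d[np.abs(d[:,0]-x)<5]; L.append(s[:,1].max()); Rr.append(s[:,1].min())
print(np.polyfit(xs,L,1),np.polyfit(xs,Rr,1)); mid=(np.array(L)+Rr)/2; k=np.polyfit(xs,mid,1); print("mid",k,"yaw",np.degrees(np.arctan(k[0])),"width",np.mean(np.array(L)-Rr))
print("front x by y",[(y,round(d[np.abs(d[:,1]-y)<4][:,0].min(),1)) for y in (165,180,195,210,225)])
go(598,215,216,-.09)
E
```

```text
[-4.70240684e-02  2.72179447e+02] [-4.41008836e-02  1.75372352e+02]
mid [-4.55624760e-02  2.23775899e+02] yaw -2.6087333855414916 width 94.4100837447861
front x by y [(165, np.float64(705.7)), (180, np.float64(706.6)), (195, np.float64(707.6)), (210, np.float64(708.2)), (225, np.float64(709.1))]
t 1.05 tcp [ 153.3 -554.2  216.5] open 93.7 gf 0.0 F [-0.3 -0.2 -1.3]
shift cm [ 6.337e+01 -6.229e+01  4.000e-02] turn [1.000e-02 0.000e+00 2.062e+01]
```

Call:
step_arm:
  increments: [8, -8, 0, 0, 0, 5, 0.7, 16, -16, 0, 0, 0, 10, 0.7, 24, -24, 0, 0, 0, 15, 0.7, 32, -32, 0, 0, 0, 20.6, 0.7, 40, -40, 0, 0, 0, 20.6, 0.7, 48, -48, 0, 0, 0, 20.6, 0.7, 56, -56, 0, 0, 0, 20.6, 0.7, 63.4, -62.3, 0, 0, 0, 20.6, 0.7]
  force: 20

```text
time_s: 1.72
position: [318.5, -262.7, 216.7]
ee_rot: [3.138, -0.142, 0.001]
force: [-0.0, 0.1, 0.7]
opening: 65.6
gripper_force: 0.0
```

```bash
python3 -c "
from h import *
go(598,215,57,-.09)"
```

```text
t 1.72 tcp [ 318.5 -262.7  216.7] open 65.6 gf 0.0 F [-0.   0.1  0.7]
shift cm [ 23.5  -50.11  15.96] turn [ 0.03 -0.04 -0.03]
```

Call:
step_arm:
  increments: [23.5, -50.1, 0, 0, 0, 0, 0.7, 23.5, -50.1, 0, 0, 0, 0, 0.7, 23.5, -50.1, 0, 0, 0, 0, 0.7, 23.5, -50.1, 0, 0, 0, 0, 0.7, 23.5, -50.1, 0, 0, 0, 0, 0.7, 23.5, -50.1, 0, 0, 0, 0, 0.7, 23.5, -50.1, 0, 0, 0, 0, 0.7, 23.5, -50.1, 0, 0, 0, 0, 0.7]

```text
time_s: 2.38
position: [486.8, 25.5, 216.7]
ee_rot: [3.138, -0.14, 0.001]
force: [1.7, -1.2, 0.8]
opening: 65.8
gripper_force: 0.0
```

```bash
python3 -c "
from h import *
go(598,215,57,-.09)"
```

```text
t 2.38 tcp [486.8  25.5 216.7] open 65.8 gf 0.0 F [ 1.7 -1.2  0.8]
shift cm [  9.38 -19.87  15.98] turn [ 0.02 -0.05  0.05]
```

Call:
step_arm:
  increments: [9.4, -19.9, 0, 0, 0, 0, 0.7, 9.4, -19.9, 0, 0, 0, 0, 0.7, 9.4, -19.9, 0, 0, 0, 0, 0.7, 9.4, -19.9, 0, 0, 0, 0, 0.7, 9.4, -19.9, 0, 0, 0, 0, 0.7, 9.4, -19.9, 0, 0, 0, 0, 0.7, 9.4, -19.9, 3, 0, 0, 0, 0.7, 9.4, -19.9, 7, 0, 0, 0, 0.7]

```text
time_s: 3.05
position: [600.9, 214.9, 149.1]
ee_rot: [-3.136, 0.138, -0.014]
force: [0.6, 0.4, -0.7]
opening: 65.4
gripper_force: 0.0
```

```bash
python3 -c "
from h import *
go(598,215,57,-.09)"
```

```text
t 3.05 tcp [600.9 214.9 149.1] open 65.4 gf 0.0 F [ 0.6  0.4 -0.7]
shift cm [-0.37  0.03  9.2 ] turn [-0.14 -0.51  0.13]
```

Call:
step_arm:
  increments: [0, 0, 2.2, 0, 0, 0, 0.7, 0, 0, 4.4, 0, 0, 0, 0.7, 0, 0, 6.6, 0, 0, 0, 0.7, 0, 0, 8, 0, 0, 0, 0.7, 0, 0, 8.9, 0, 0, 0, 0.7, 0, 0, 8.9, 0, 0, 0, 0.4, 0, 0, 8.9, 0, 0, 0, 0.35, 0, 0, 8.9, 0, 0, 0, 0.35]

```text
time_s: 3.72
position: [598.5, 213.2, 58.6]
ee_rot: [-3.138, 0.141, -0.003]
force: [-0.5, -0.6, 0.6]
opening: 49.1
gripper_force: 0.0
```

```bash
python3 -c "
from h import *
go(556,18.5,150,-.09)"
```

```text
t 3.72 tcp [598.5 213.2  58.6] open 49.1 gf 0.0 F [-0.5 -0.6  0.6]
shift cm [-2.46 19.77 -9.15] turn [-0.03 -0.12  0.01]
```

Close fully on the salt, then lift.

Call:
step_arm:
  increments: [0, 0, 0, 0, 0, 0, 0.2, 0, 0, 0, 0, 0, 0, 0.2, 0, 0, 0, 0, 0, 0, 0.2, 0, 0, 0, 0, 0, 0, 0.2, 0, 0, -1, 0, 0, 0, 0.2, 0, 0, -3, 0, 0, 0, 0.2, 0, 0, -6, 0, 0, 0, 0.2, 0, 0, -9, 0, 0, 0, 0.2]

```text
time_s: 4.38
position: [596.4, 212.5, 147.7]
ee_rot: [3.137, -0.141, -0.005]
force: [1.0, 0.3, -1.1]
opening: 36.6
gripper_force: 19.7
```

```bash
python3 -c "
from h import *
go(556,18.5,150,-.09)"
```

```text
t 4.38 tcp [596.4 212.5 147.7] open 36.6 gf 19.7 F [ 1.   0.3 -1.1]
shift cm [-2.28 19.69 -0.19] turn [0.1  0.18 0.02]
```

Call:
step_arm:
  increments: [-0.3, 1.5, 0, 0, 0, 0, 0.2, -0.8, 4.5, 0, 0, 0, 0, 0.2, -1.2, 8, 0, 0, 0, 0, 0.2, -1.6, 12, 0, 0, 0, 0, 0.2, -2, 15.5, 0, 0, 0, 0, 0.2, -2.2, 18, 0, 0, 0, 0, 0.2, -2.3, 19.7, 0, 0, 0, 0, 0.2, -2.3, 19.7, 0, 0, 0, 0, 0.2]

```text
time_s: 5.05
position: [555.3, 15.2, 147.0]
ee_rot: [3.136, -0.146, -0.003]
force: [0.1, 0.7, -1.6]
opening: 36.9
gripper_force: 19.7
```

```bash
python3 - <<'E'
from h import *
go(556,18.5,61,-.09)
p=snapshot("side"); c,uv=cloud(p); save(p,"salt1.png",(200,80,520,330),2)
a=masks_of(p,"salt_mid")
for d in a[:2]:
    q,_=cloud(p,d["pixels"]); print(d["conf"],d["bbox"],q.min(0).round(),q.max(0).round(),np.percentile(q[:,2],[2,98]))
E
```

```text
t 5.05 tcp [555.3  15.2 147. ] open 36.9 gf 19.7 F [ 0.1  0.7 -1.6]
shift cm [ 0.05 -0.36  8.6 ] turn [ 0.14  0.11 -0.19]
0.94 [337.1, 189.7, 26.6, 53.5] [536. -15.  -1.] [659. 242. 183.] [ 94.97685384 180.81561285]
```

Call:
step_arm:
  increments: [0, -0.3, 1.5, 0, 0, 0, 0.2, 0, -0.3, 3.5, 0, 0, 0, 0.2, 0, -0.3, 5.5, 0, 0, 0, 0.2, 0, -0.3, 7, 0, 0, 0, 0.2, 0, -0.3, 8, 0, 0, 0, 0.2, 0, -0.3, 8.45, 0, 0, 0, 0.2, 0, -0.3, 8.5, 0, 0, 0, 0.2, 0, -0.3, 8.5, 0, 0, 0, 0.2]

```text
time_s: 5.82
position: [557.7, 22.5, 62.7]
ee_rot: [3.138, -0.14, 0.001]
force: [-0.2, 0.0, -0.5]
opening: 36.7
gripper_force: 19.7
```

Call:
step_arm:
  increments: [0, 0, 0, 0, 0, 0, 0.4, 0, 0, 0, 0, 0, 0, 0.5, 0, 0, 0, 0, 0, 0, 0.6, 0, 0, 0, 0, 0, 0, 0.7, 0, 0, -2, 0, 0, 0, 0.7, 0, 0, -5, 0, 0, 0, 0.7, 0, 0, -8, 0, 0, 0, 0.7, 0, 0, -11, 0, 0, 0, 0.7]

```text
time_s: 6.48
position: [556.9, 21.9, 173.7]
ee_rot: [3.138, -0.141, -0.001]
force: [0.1, -0.5, -0.7]
opening: 66.0
gripper_force: 0.0
```

```bash
cat >> h.py <<'E'
def tray(cc,n=""):
    for zlo,zhi,x0 in((35,45,0),):
        m=(cc[:,2]>zlo)&(cc[:,2]<zhi)&(cc[:,0]<700)&(cc[:,0]>350)&(cc[:,1]>130)&(cc[:,1]<295)
        d=cc[m,:2].astype(np.float32); R=cv2.minAreaRect(d); print(n,"rim",np.round(R[0],1),np.round(R[1],1),round(R[2],2),len(d))
E
python3 - <<'E'
from h import *
go(443.5,5,66,-.09)
p=snapshot("side"); c,uv=cloud(p); 
print("salt",circ(c,80,105,[556,18]),"green",circ(c,90,101,[443,5]))
tray(c,"side")
p=snapshot("top"); c,uv=cloud(p); tray(c,"top"); print("salt",circ(c,80,105,[556,18]))
E
```

```text
t 6.48 tcp [556.9  21.9 173.7] open 66.0 gf 0.0 F [ 0.1 -0.5 -0.7]
shift cm [-11.14   2.7   10.77] turn [0.01 0.02 0.  ]
salt [557.3  19.9  16.7  91.3 263. ] green [444.4   4.7  22.2  96.1 401. ]
side rim [572.9 202.2] [102.9 261.8] 85.76 676
top rim [577.4 201.7] [ 99.3 252.8] 85.33 715
salt [547.7  20.1  13.6  89.2  36. ]
```

Call:
step_arm:
  increments: [-3.5, 1, 0, 0, 0, 0, 0.7, -7, 2, 0, 0, 0, 0, 0.7, -11.1, 2.7, 0, 0, 0, 0, 0.7, -11.1, 2.7, 1, 0, 0, 0, 0.7, -11.1, 2.7, 4, 0, 0, 0, 0.7, -11.1, 2.7, 7, 0, 0, 0, 0.7, -11.1, 2.7, 10, 0, 0, 0, 0.7, -11.1, 2.7, 10.8, 0, 0, 0, 0.7]

```text
time_s: 7.25
position: [440.4, 5.5, 60.8]
ee_rot: [-3.138, 0.141, 0.012]
force: [-0.8, 0.6, -0.2]
opening: 65.7
gripper_force: 0.0
```

Call:
step_arm:
  increments: [0, 0, 0, 0, 0, 0, 0.3, 0, 0, 0, 0, 0, 0, 0.3, 0, 0, 0, 0, 0, 0, 0.3, 0, 0, 0, 0, 0, 0, 0.3, 0, 0, 0, 0, 0, 0, 0.3, 0, 0, -2, 0, 0, 0, 0.3, 0, 0, -5, 0, 0, 0, 0.3, 0, 0, -9, 0, 0, 0, 0.3]

```text
time_s: 7.92
position: [442.2, 5.3, 154.1]
ee_rot: [-3.138, 0.141, 0.008]
force: [0.3, 0.9, -1.3]
opening: 42.5
gripper_force: 20.0
```

```bash
cat >> h.py <<'E'
def tray(cc,n="",xm=684):
    m=(cc[:,2]>35)&(cc[:,2]<45)&(cc[:,0]<xm)&(cc[:,0]>350)&(cc[:,1]>130)&(cc[:,1]<295)
    d=cc[m,:2].astype(np.float32); R=cv2.minAreaRect(d)
    print(n,"rim",np.round(R[0],1),np.round(R[1],1),round(R[2],2),len(d),"xmax",d[:,0].max())
def T(o,yaw,x,y=0):
    return o[0]+x*np.cos(yaw)-y*np.sin(yaw), o[1]+x*np.sin(yaw)+y*np.cos(yaw)
E
python3 - <<'E'
from h import *
for n in("side","top"):
    p=snapshot(n); c,uv=cloud(p); tray(c,n)
a=T((564,220.8),-.0907,84); print(a); go(*a,155,-.0907)
E
```

```text
side rim [561.8 220.2] [ 65.6 235.7] 84.47 527 xmax 681.33374
top rim [566.2 220. ] [ 62.1 226.3] 84.3 687 xmax 681.0514
(np.float64(647.6547242180399), np.float64(213.19164170114902))
t 8.02 tcp [449.    4.5 160.4] open 42.8 gf 20.0 F [ 0.7 -0.5 -0.2]
shift cm [ 17.91 -22.57   0.77] turn [ 0.04 -0.78  0.06]
```

Call:
step_arm:
  increments: [2, -2, 0, 0, 0, 0, 0.3, 5, -6, 0, 0, 0, 0, 0.3, 8, -10, 0, 0, 0, 0, 0.3, 11, -14, 0, 0, 0, 0, 0.3, 14, -18, 0, 0, 0, 0, 0.3, 16.5, -21, 0, 0, 0, 0, 0.3, 18, -22.6, 0, 0, 0, 0, 0.3, 18, -22.6, 0, 0, 0, 0, 0.3]

```text
time_s: 8.68
position: [647.7, 218.8, 153.0]
ee_rot: [-3.136, 0.137, -0.005]
force: [0.4, -0.9, -0.8]
opening: 42.5
gripper_force: 20.0
```

Call:
step_arm:
  increments: [0, 0, 0, 0, 0, 0, 0.3, 0, 0, 0, 0, 0, 0, 0.3, 0, 0, 0, 0, 0, 0, 0.3, 0, 0, 0, 0, 0, 0, 0.3, 0, 0, 0, 0, 0, 0, 0.3, 0, 0, 0, 0, 0, 0, 0.3, 0, 0, 0, 0, 0, 0, 0.3, 0, 0, 0, 0, 0, 0, 0.3]

```text
time_s: 9.35
position: [643.7, 213.5, 154.8]
ee_rot: [-3.138, 0.142, -0.001]
force: [0.3, 0.0, -1.7]
opening: 42.8
gripper_force: 20.0
```

```bash
python3 - <<'E'
from h import *
o,y=(563.2,220.3),-.094
a=T(o,y,84); print(a); go(*a,72.5,y)
for n in("side","top"):
    p=snapshot(n); c,uv=cloud(p); tray(c,n)
    for d in masks_of(p,"jar0_mid"):
        if d["conf"]<.4: continue
        q,_=cloud(p,d["pixels"]); print(n,round(d["conf"],2),d["bbox"],np.median(q,0).round(),np.percentile(q[:,2],[1,99]).round())
        if n=="side":
            e=d["pixels"]; v=np.nonzero(e.any(1))[0]; print(v.min(),v.max())
    save(p,"j1%s.png"%n,(230,80,470,260),3)
E
```

```text
(np.float64(646.829161181664), np.float64(212.41562303975252))
t 9.35 tcp [643.7 213.5 154.8] open 42.8 gf 20.0 F [ 0.3  0.  -1.7]
shift cm [0.32 0.08 8.23] turn [-0.   -0.02  0.21]
side rim [562.3 220.6] [ 67.  236.8] 84.72 720 xmax 680.37427
side 0.69 [306.7, 162.7, 17.5, 38.0] [598. 317.  57.] [ 5. 97.]
160 201
side 0.56 [301.8, 148.7, 20.5, 30.5] [615. 414.  87.] [31. 98.]
146 177
side 0.42 [234.7, 189.5, 135.9, 50.0] [542. 202.  27.] [ 0. 85.]
188 236
top rim [569.4 219.6] [ 61.9 172.4] 84.31 362 xmax 658.1378
top 0.92 [207.2, 178.3, 29.2, 24.2] [619. 416.  95.] [ 2. 99.]
```

View pics/j1side.png

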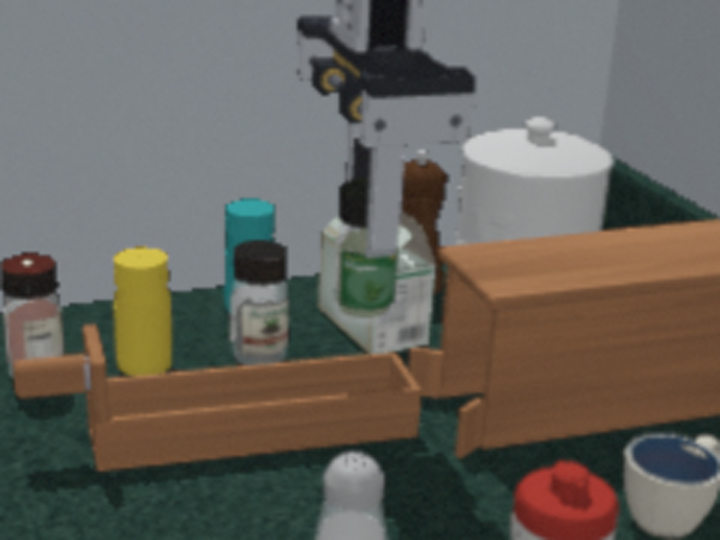

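The side crop shows the green jar hanging upright in the jaws at about (370,270), above the tray's far part, with nothing in the way. Lower it.

Call:
step_arm:
  increments: [0.3, 0.1, 2, 0, 0, 0, 0.3, 0.3, 0.1, 4, 0, 0, 0, 0.3, 0.3, 0.1, 5.5, 0, 0, 0, 0.3, 0.3, 0.1, 6.5, 0, 0, 0, 0.3, 0.3, 0.1, 7.3, 0, 0, 0, 0.3, 0.3, 0.1, 7.8, 0, 0, 0, 0.3, 0.3, 0.1, 8.1, 0, 0, 0, 0.3, 0.3, 0.1, 8.2, 0, 0, 0, 0.3]

```text
time_s: 10.22
position: [646.9, 212.8, 72.4]
ee_rot: [3.138, -0.141, 0.0]
force: [-0.1, 0.3, -0.6]
opening: 42.5
gripper_force: 20.0
```

```bash
python3 - <<'E'
from h import *
go(646.8,212.4,71,-.094)
p=snapshot("side"); c,uv=cloud(p); tray(c,"side"); save(p,"j1b.png",(250,130,410,250),4)
E
```

```text
t 10.22 tcp [646.9 212.8  72.4] open 42.5 gf 20.0 F [-0.1  0.3 -0.6]
shift cm [-0.01  0.04  0.14] turn [ 0.   -0.02  0.25]
side rim [561.8 220.3] [ 66.9 235.6] 84.55 708 xmax 681.38306
```

View pics/j1b.png

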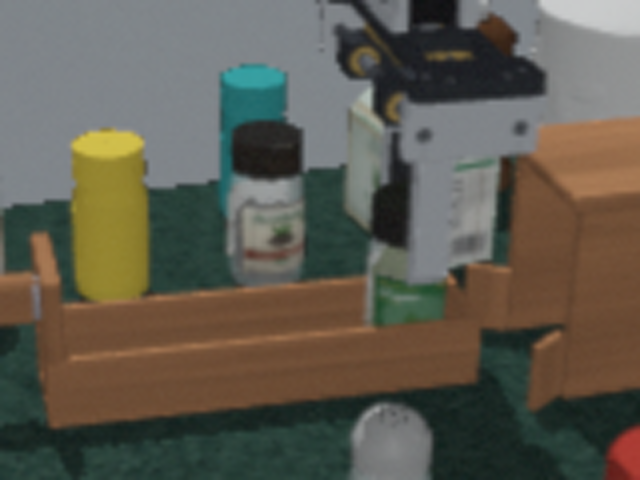

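The crop shows the green jar inside the tray at about (405,290), near the far end. Nudge it to the end wall, set it down, release and rise.

Call:
step_arm:
  increments: [0.1, 0, 0.05, 0, 0, 0, 0.3, 0.2, 0, 0.1, 0, 0, 0, 0.3, 0.3, 0, 0.15, 0, 0, 0, 0.3, 0.4, 0, 0.15, 0, 0, 0, 0.3, 0.5, 0, 0.15, 0, 0, 0, 0.3, 0.6, 0, 0.15, 0, 0, 0, 0.3, 0.6, 0, 0.15, 0, 0, 0, 0.3, 0.6, 0, 0.15, 0, 0, 0, 0.3]

```text
time_s: 10.93
position: [652.8, 212.2, 70.9]
ee_rot: [3.138, -0.141, 0.0]
force: [-0.5, -0.6, -2.0]
opening: 42.5
gripper_force: 20.0
```

Call:
step_arm:
  increments: [0, 0, 0, 0, 0, 0, 0.5, 0, 0, 0, 0, 0, 0, 0.55, 0, 0, 0, 0, 0, 0, 0.6, 0, 0, 0, 0, 0, 0, 0.7, 0, 0, -2, 0, 0, 0, 0.7, 0, 0, -5, 0, 0, 0, 0.7, 0, 0, -8, 0, 0, 0, 0.7, 0, 0, -11, 0, 0, 0, 0.7]

```text
time_s: 11.6
position: [652.4, 212.1, 182.0]
ee_rot: [3.138, -0.141, -0.001]
force: [0.5, 0.5, 0.4]
opening: 65.8
gripper_force: 0.0
```

```bash
python3 - <<'E'
from h import *
go(602.5,332.3,66,-.094)
p=snapshot("side"); c,uv=cloud(p); tray(c,"side"); print(circ(c,93,106,[650,213]))
for xy in ([602.5,332],[424,357],[556,18]): print(circ(c,90,101,xy))
E
```

```text
t 11.6 tcp [652.4 212.1 182. ] open 65.8 gf 0.0 F [0.5 0.5 0.4]
shift cm [ -6.04 -11.52  11.6 ] turn [0.02 0.04 0.24]
side rim [561.8 220.6] [ 66.3 235.8] 84.65 721 xmax 680.3306
[650.1 211.1  22.2 101.  197. ]
[602.6 332.1  22.1  96.2 144. ]
[425.1 357.3  23.1  95.9 153. ]
[557.5  19.1  14.7  94.8 149. ]
```

Call:
step_arm:
  increments: [-2, -4, 0, 0, 0, 0, 0.7, -4, -8, 0, 0, 0, 0, 0.7, -6, -11.5, 0, 0, 0, 0, 0.7, -6, -11.5, 2, 0, 0, 0, 0.7, -6, -11.5, 5, 0, 0, 0, 0.7, -6, -11.5, 8, 0, 0, 0, 0.7, -6, -11.5, 10.5, 0, 0, 0, 0.7, -6, -11.5, 11.6, 0, 0, 0, 0.7]

```text
time_s: 12.32
position: [600.7, 331.4, 61.0]
ee_rot: [3.136, -0.14, -0.009]
force: [-1.3, -0.2, -0.8]
opening: 65.9
gripper_force: 0.0
```

Call:
step_arm:
  increments: [0, 0, 0, 0, 0, 0, 0.6, 0, 0, 0, 0, 0, 0, 0.3, 0, 0, 0, 0, 0, 0, 0.3, 0, 0, 0, 0, 0, 0, 0.3, 0, 0, 0, 0, 0, 0, 0.3, 0, 0, -1, 0, 0, 0, 0.3, 0, 0, -4, 0, 0, 0, 0.3, 0, 0, -9, 0, 0, 0, 0.3]

```text
time_s: 12.98
position: [600.6, 330.9, 144.4]
ee_rot: [3.135, -0.141, -0.012]
force: [0.5, 0.4, -0.9]
opening: 42.6
gripper_force: 20.0
```

```bash
python3 - <<'E'
from h import *
o,y=(563.5,220.4),-.094
a=T(o,y,38); print(a); go(*a,180,y)
E
```

```text
(np.float64(601.3322395821813), np.float64(216.83325804179282))
t 12.98 tcp [600.6 330.9 144.4] open 42.6 gf 20.0 F [ 0.5  0.4 -0.9]
shift cm [ 1.07 11.37 -3.52] turn [0.23 0.43 0.24]
```

Call:
step_arm:
  increments: [0, 1, 0, 0, 0, 0.2, 0.3, 0, 3, 0, 0, 0, 0.2, 0.3, 0.3, 6, 0, 0, 0, 0.2, 0.3, 0.6, 9, 0, 0, 0, 0.2, 0.3, 0.9, 10.8, 0, 0, 0, 0.2, 0.3, 0.9, 11.4, 0, 0, 0, 0.2, 0.3, 0.9, 11.4, 0, 0, 0, 0.2, 0.3, 0.9, 11.4, 0, 0, 0, 0.2, 0.3]

```text
time_s: 13.65
position: [602.2, 218.4, 147.3]
ee_rot: [-3.137, 0.147, -0.002]
force: [-0.6, 0.2, -1.1]
opening: 43.3
gripper_force: 20.0
```

Call:
step_arm:
  increments: [0, 0, 0, 0, 0, 0, 0.3, 0, 0, 0, 0, 0, 0, 0.3, 0, 0, 0, 0, 0, 0, 0.3, 0, 0, 0, 0, 0, 0, 0.3, 0, 0, 0, 0, 0, 0, 0.3, 0, 0, 0, 0, 0, 0, 0.3, 0, 0, 0, 0, 0, 0, 0.3, 0, 0, 0, 0, 0, 0, 0.3]

```text
time_s: 14.32
position: [602.0, 217.8, 146.6]
ee_rot: [3.138, -0.146, 0.0]
force: [0.9, 0.2, -0.5]
opening: 42.6
gripper_force: 20.0
```

```bash
python3 - <<'E'
from h import *
for n in("side","top"):
    p=snapshot(n); c,uv=cloud(p); tray(c,n); print(circ(c,93,106,[650,213]))
o,y=(563.5,220.4),-.094
a=T(o,y,38); print(a); go(*a,72.5,y)
E
```

```text
side rim [561.6 220.5] [ 65.9 235.3] 84.63 718 xmax 678.1317
[644.5 212.9  28.4 101.  203. ]
top rim [527.5 223.8] [ 62.  148.6] 84.36 403 xmax 604.0951
None
(np.float64(601.3322395821813), np.float64(216.83325804179282))
t 14.42 tcp [602.  217.7 146.6] open 42.7 gf 20.0 F [-0.8  0.4 -1.8]
shift cm [-0.06  0.09  7.41] turn [ 0.01 -0.    0.04]
```

Call:
step_arm:
  increments: [0, 0.1, 2, 0, 0, 0, 0.3, 0, 0.1, 4, 0, 0, 0, 0.3, 0, 0.1, 5.5, 0, 0, 0, 0.3, 0, 0.1, 6.5, 0, 0, 0, 0.3, 0, 0.1, 7, 0, 0, 0, 0.3, 0, 0.1, 7.4, 0, 0, 0, 0.3, 0, 0.1, 7.5, 0, 0, 0, 0.3, 0, 0.1, 7.5, 0, 0, 0, 0.3]

```text
time_s: 15.08
position: [602.5, 216.9, 72.3]
ee_rot: [-3.138, 0.146, -0.002]
force: [-0.5, 0.0, -0.5]
opening: 42.7
gripper_force: 20.0
```

Call:
step_arm:
  increments: [0.2, 0, 0.05, 0, 0, 0, 0.3, 0.3, 0, 0.05, 0, 0, 0, 0.3, 0.4, 0, 0.05, 0, 0, 0, 0.3, 0.5, 0, 0.05, 0, 0, 0, 0.3, 0.6, 0, 0.05, 0, 0, 0, 0.3, 0.75, 0, 0.05, 0, 0, 0, 0.3, 0.75, 0, 0.05, 0, 0, 0, 0.3, 0.75, 0, 0.05, 0, 0, 0, 0.3]

```text
time_s: 15.75
position: [609.6, 216.3, 72.1]
ee_rot: [-3.138, 0.146, -0.001]
force: [-2.1, -0.1, 5.5]
opening: 42.6
gripper_force: 20.0
```

Call:
step_arm:
  increments: [0, 0, 0, 0, 0, 0, 0.5, 0, 0, 0, 0, 0, 0, 0.55, 0, 0, 0, 0, 0, 0, 0.6, 0, 0, 0, 0, 0, 0, 0.7, 0, 0, -2, 0, 0, 0, 0.7, 0, 0, -5, 0, 0, 0, 0.7, 0, 0, -8, 0, 0, 0, 0.7, 0, 0, -11, 0, 0, 0, 0.7]

```text
time_s: 16.42
position: [609.2, 215.9, 181.7]
ee_rot: [3.138, -0.146, -0.001]
force: [1.1, 0.3, 0.6]
opening: 66.1
gripper_force: 0.0
```

```bash
python3 - <<'E'
from h import *
go(424,357.4,66,-.094)
p=snapshot("side"); c,uv=cloud(p); tray(c,"side"); print(circ(c,93,106,[650,211],25),circ(c,93,106,[608,215],25))
print(circ(c,90,101,[424,357]))
p=snapshot("top"); c,uv=cloud(p); tray(c,"top")
E
```

```text
t 16.42 tcp [609.2 215.9 181.7] open 66.1 gf 0.0 F [1.1 0.3 0.6]
shift cm [-19.74 -12.37  11.58] turn [0.03 0.05 0.04]
side rim [562.  220.1] [ 66.1 236.1] 84.21 723 xmax 679.73975
[648.7 211.6  23.4 101.1 197. ] [608.3 216.1  24.  100.9 213. ]
[425.5 358.1  23.1  95.8 152. ]
top rim [553.7 221.2] [ 61.9 201.2] 84.24 484 xmax 650.7841
```

Call:
step_arm:
  increments: [-3, -2, 0, 0, 0, 0, 0.7, -6.5, -4, 0, 0, 0, 0, 0.7, -10, -6.3, 0, 0, 0, 0, 0.7, -13.5, -8.5, 0, 0, 0, 0, 0.7, -17, -10.7, 0, 0, 0, 0, 0.7, -19.7, -12.4, 0, 0, 0, 0, 0.7, -19.7, -12.4, 1, 0, 0, 0, 0.7, -19.7, -12.4, 3, 0, 0, 0, 0.7]

```text
time_s: 17.18
position: [424.6, 359.8, 152.2]
ee_rot: [-3.136, 0.141, -0.006]
force: [0.2, 1.0, 0.1]
opening: 65.7
gripper_force: 0.0
```

Call:
step_arm:
  increments: [0, 0, 2.5, 0, 0, 0, 0.7, 0, 0, 5, 0, 0, 0, 0.7, 0, 0, 7, 0, 0, 0, 0.7, 0, 0, 8.2, 0, 0, 0, 0.7, 0, 0, 8.6, 0, 0, 0, 0.7, 0, 0, 8.6, 0, 0, 0, 0.6, 0, 0, 8.6, 0, 0, 0, 0.3, 0, 0, 8.6, 0, 0, 0, 0.3]

```text
time_s: 17.85
position: [425.6, 358.2, 65.8]
ee_rot: [-3.137, 0.147, -0.002]
force: [-0.5, -0.0, 1.1]
opening: 49.5
gripper_force: 0.0
```

Call:
step_arm:
  increments: [0, 0, 0, 0, 0, 0, 0.3, 0, 0, 0, 0, 0, 0, 0.3, 0, 0, 0, 0, 0, 0, 0.3, 0, 0, -1, 0, 0, 0, 0.3, 0, 0, -3, 0, 0, 0, 0.3, 0, 0, -6, 0, 0, 0, 0.3, 0, 0, -9, 0, 0, 0, 0.3, 0, 0, -11, 0, 0, 0, 0.3]

```text
time_s: 18.52
position: [425.4, 358.4, 178.5]
ee_rot: [-3.136, 0.146, -0.004]
force: [0.1, -0.8, -1.2]
opening: 42.8
gripper_force: 20.0
```

```bash
python3 - <<'E'
from h import *
o,y=(563.5,220.4),-.095
a=T(o,y,-5); print(a); go(*a,180,y)
E
```

```text
(np.float64(558.5225455362238), np.float64(220.8742858431728))
t 18.52 tcp [425.4 358.4 178.5] open 42.8 gf 20.0 F [ 0.1 -0.8 -1.2]
shift cm [14.54 12.46 -0.14] turn [-0.12 -0.15  0.11]
```

Call:
step_arm:
  increments: [1, 1, 0, 0, 0, 0, 0.3, 3, 2.6, 0, 0, 0, 0, 0.3, 6, 5.2, 0, 0, 0, 0, 0.3, 9, 7.8, 0, 0, 0, 0, 0.3, 12, 10.4, 0, 0, 0, 0, 0.3, 14, 12, 0, 0, 0, 0, 0.3, 14.6, 12.5, 0, 0, 0, 0, 0.3, 14.6, 12.5, 0, 0, 0, 0, 0.3]

```text
time_s: 19.18
position: [559.7, 218.3, 175.3]
ee_rot: [3.138, -0.151, 0.0]
force: [1.1, 0.2, -1.9]
opening: 42.8
gripper_force: 20.0
```

Call:
step_arm:
  increments: [0, 0, 0, 0, 0, 0, 0.3, 0, 0, 0, 0, 0, 0, 0.3, 0, 0, 0, 0, 0, 0, 0.3, 0, 0, 0, 0, 0, 0, 0.3, 0, 0, 0, 0, 0, 0, 0.3, 0, 0, 0, 0, 0, 0, 0.3, 0, 0, 0, 0, 0, 0, 0.3, 0, 0, 0, 0, 0, 0, 0.3]

```text
time_s: 19.85
position: [558.3, 220.0, 175.2]
ee_rot: [3.138, -0.146, 0.0]
force: [0.0, -0.4, -0.7]
opening: 42.8
gripper_force: 20.0
```

```bash
python3 - <<'E'
from h import *
p=snapshot("side"); c,uv=cloud(p); tray(c,"side"); print(circ(c,97,106,[650,211],24),circ(c,97,106,[608,215],24))
o,y=(563.5,220.4),-.095
a=T(o,y,-5); print(a); go(*a,72.5,y)
E
```

```text
side rim [561.7 220.8] [ 65.4 235.5] 84.46 713 xmax 679.34143
[649.1 211.4  22.8 101.1 169. ] [609.1 216.7  23.2 101.2 178. ]
(np.float64(558.5225455362238), np.float64(220.8742858431728))
t 19.9 tcp [558.4 219.9 175.1] open 42.7 gf 20.0 F [-0.1 -1.3 -1.3]
shift cm [ 0.   -0.09 10.26] turn [0.   0.   0.11]
```

Call:
step_arm:
  increments: [0, -0.1, 2, 0, 0, 0, 0.3, 0, -0.1, 4.5, 0, 0, 0, 0.3, 0, -0.1, 6.5, 0, 0, 0, 0.3, 0, -0.1, 8.2, 0, 0, 0, 0.3, 0, -0.1, 9.3, 0, 0, 0, 0.3, 0, -0.1, 10, 0, 0, 0, 0.3, 0, -0.1, 10.3, 0, 0, 0, 0.3, 0, -0.1, 10.3, 0, 0, 0, 0.3]

```text
time_s: 20.57
position: [558.8, 220.8, 72.0]
ee_rot: [3.138, -0.147, -0.0]
force: [0.5, -0.4, -1.1]
opening: 42.9
gripper_force: 20.0
```

Call:
step_arm:
  increments: [0.2, 0, 0.05, 0, 0, 0, 0.3, 0.4, 0, 0.05, 0, 0, 0, 0.3, 0.5, 0, 0.05, 0, 0, 0, 0.3, 0.6, 0, 0.05, 0, 0, 0, 0.3, 0.7, 0, 0.05, 0, 0, 0, 0.3, 0.8, 0, 0.05, 0, 0, 0, 0.3, 0.9, 0, 0.05, 0, 0, 0, 0.3, 0.9, 0, 0.05, 0, 0, 0, 0.3]

```text
time_s: 21.23
position: [567.4, 220.0, 71.6]
ee_rot: [3.138, -0.147, -0.001]
force: [-1.6, 0.1, -1.0]
opening: 42.5
gripper_force: 20.0
```

Call:
step_arm:
  increments: [0, 0, 0, 0, 0, 0, 0.5, 0, 0, 0, 0, 0, 0, 0.55, 0, 0, 0, 0, 0, 0, 0.6, 0, 0, 0, 0, 0, 0, 0.7, 0, 0, -2, 0, 0, 0, 0.7, 0, 0, -5, 0, 0, 0, 0.7, -3, 0, -8, 0, 0, 0, 0.7, -7, 0, -11, 0, 0, 0, 0.7]

```text
time_s: 21.9
position: [506.8, 225.9, 177.6]
ee_rot: [-3.137, 0.149, -0.004]
force: [0.3, 1.1, 1.1]
opening: 65.7
gripper_force: 0.0
```

```bash
python3 - <<'E'
from h import *
o=r.observe(); print(o["position"].round(1))
p=snapshot("side"); c,uv=cloud(p); tray(c,"side"); print([circ(c,97,106,k,23) for k in ([650,211],[608,215],[565,220])])
save(p,"row.png",(230,120,430,250),4)
p=snapshot("top"); c,uv=cloud(p); tray(c,"top"); print([circ(c,97,106,k,23) for k in ([650,211],[608,215],[565,220])])
E
```

```text
[506.8 225.9 177.6]
side rim [561.9 220.3] [ 65.2 236. ] 84.15 729 xmax 677.7622
[array([650.2, 210.5,  22.5, 101.3, 162. ]), array([608.4, 215.5,  22.2, 101.2, 160. ]), array([565.8, 219.5,  21.9, 101.1, 167. ])]
top rim [566.3 220.2] [ 59.4 227.2] 85.03 64 xmax 681.1121
[array([651.2, 212.2,  21.1, 101.3, 252. ]), None, None]
```

View pics/row.png

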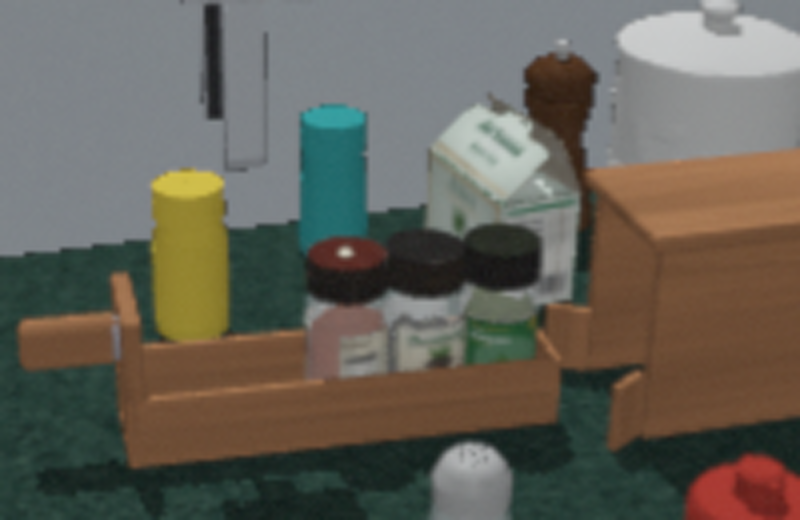

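The crop shows the three jars upright and tight against the tray's far end at (345–505, 300), with the handle at (65,340). Now to the handle.

```bash
python3 - <<'E'
from h import *
o,y=(563.4,220.3),-.095
a=T(o,y,-147); print(a); go(*a,54,y)
E
```

```text
(np.float64(417.0628387649789), np.float64(234.24400378927993))
t 22.0 tcp [503.3 226.9 180.8] open 65.6 gf 0.0 F [ 0.8 -0.2  0.5]
shift cm [-8.71  0.09 12.64] turn [-0.17 -0.27  0.19]
```

Call:
step_arm:
  increments: [-3, 0, 0, 0, 0, 0.2, 0.7, -6, 0, 0, 0, 0, 0.2, 0.6, -8.6, 0.1, 0, 0, 0, 0.2, 0.5, -8.6, 0.1, 2, 0, 0, 0.2, 0.5, -8.6, 0.1, 5, 0, 0, 0.2, 0.5, -8.6, 0.1, 6, 0, 0, 0.2, 0.5, -8.6, 0.1, 6, 0, 0, 0.2, 0.5, -8.6, 0.1, 6, 0, 0, 0.2, 0.5]

```text
time_s: 22.67
position: [419.5, 232.7, 115.5]
ee_rot: [3.137, -0.152, -0.002]
force: [-0.2, -0.0, -0.4]
opening: 46.7
gripper_force: 0.0
```

```bash
python3 - <<'E'
from h import *
p=snapshot("side"); c,uv=cloud(p); tray(c,"side"); print([circ(c,97,106,k,23) for k in ([650,211],[608,215],[565,220])])
m=(c[:,2]>70)&(c[:,2]<80)&(c[:,0]>380)&(c[:,0]<440)&(abs(c[:,1]-234)<30); d=c[m]; 
if len(d): print("handle top",d[:,0].min(),d[:,0].max(),np.median(d[:,1]),d[:,1].min(),d[:,1].max(),len(d))
o,y=(563.4,220.3),-.095
a=T(o,y,-147); print(a); go(*a,54,y)
E
```

```text
side rim [561.8 220.1] [ 65.1 235.7] 84.25 727 xmax 678.89777
[array([650.2, 210.1,  22.8, 101.4, 165. ]), array([608.2, 216.2,  22.1, 101.2, 168. ]), array([566.2, 219.4,  22.2, 101.1, 171. ])]
handle top 393.776023866501 439.5848309024369 230.73766380034914 223.80435671578576 242.65758523698554 117
(np.float64(417.0628387649789), np.float64(234.24400378927993))
t 22.72 tcp [420.2 233.  116.3] open 47.3 gf 0.0 F [-0.3  0.6  0.3]
shift cm [-0.33 -0.1   6.23] turn [-0.01 -0.04 -0.1 ]
```

Call:
step_arm:
  increments: [-0.2, 0, 2, 0, 0, 0, 0.5, -0.2, 0, 4, 0, 0, 0, 0.5, -0.2, 0, 5.5, 0, 0, 0, 0.5, -0.2, 0, 6.2, 0, 0, 0, 0.5, -0.2, 0, 6.2, 0, 0, 0, 0.35, -0.2, 0, 6.2, 0, 0, 0, 0.28, -0.2, 0, 6.2, 0, 0, 0, 0.22, -0.2, 0, 6.2, 0, 0, 0, 0.1]

```text
time_s: 23.38
position: [418.5, 233.4, 55.2]
ee_rot: [-3.137, 0.152, -0.004]
force: [-0.3, 0.2, -0.1]
opening: 23.6
gripper_force: 0.0
```

Call:
step_arm:
  increments: [0, 0, 0, 0, 0, 0, 0.05, 0, 0, 0, 0, 0, 0, 0.05, 0, 0, 0, 0, 0, 0, 0.05, 0, 0, 0, 0, 0, 0, 0.05, 0, 0, 0, 0, 0, 0, 0.05, 0, 0, 0, 0, 0, 0, 0.05, 0, 0, 0, 0, 0, 0, 0.05, 0, 0, 0, 0, 0, 0, 0.05]

```text
time_s: 24.05
position: [418.2, 233.5, 55.0]
ee_rot: [-3.137, 0.151, -0.003]
force: [-0.3, 0.5, 5.4]
opening: 15.8
gripper_force: 20.0
```

```bash
python3 - <<'E'
from h import *
p=snapshot("side"); c,uv=cloud(p); tray(c,"side"); print([circ(c,97,106,k,23) for k in ([650,211],[608,215],[565,220])])
yh=-.0456; m=(707,191.6)
for X in (-120,-60,118):
    a=T(m,yh,X-147); print(X,np.round(a,1)); go(*a,54,yh)
E
```

```text
side rim [553.  218.7] [ 65.7 255.4] 83.86 717 xmax 679.0447
[array([650. , 211.7,  22.6, 101.3, 167. ]), array([607.7, 216.3,  22.4, 101.1, 169. ]), array([565.7, 219.9,  22.4, 101. , 167. ])]
-120 [440.3 203.8]
t 24.1 tcp [418.2 233.4  55. ] open 15.9 gf 20.0 F [0.4 0.4 6.9]
shift cm [2.49 2.74 0.1 ] turn [-0.06 -0.11 -2.92]
-60 [500.2 201. ]
t 24.1 tcp [418.2 233.4  55. ] open 15.9 gf 20.0 F [0.4 0.4 6.9]
shift cm [8.48 2.44 0.12] turn [-0.06 -0.11 -2.92]
118 [678.  192.9]
t 24.1 tcp [418.2 233.4  55. ] open 15.9 gf 20.0 F [0.4 0.4 6.9]
shift cm [26.25  1.53  0.15] turn [-0.06 -0.11 -2.92]
```

Call:
step_arm:
  increments: [0, 0.1, 0, 0, 0, -0.1, 0.05, 0, 0.4, 0, 0, 0, -0.4, 0.05, 0.1, 0.8, 0, 0, 0, -0.8, 0.05, 0.1, 1.2, 0, 0, 0, -1.2, 0.05, 0.1, 1.6, 0, 0, 0, -1.6, 0.05, 0.2, 2.1, 0, 0, 0, -2.1, 0.05, 0.2, 2.5, 0, 0, 0, -2.5, 0.05, 0.2, 2.8, 0, 0, 0, -2.9, 0.05]

```text
time_s: 24.77
position: [418.1, 205.8, 55.0]
ee_rot: [-3.139, 0.071, -0.005]
force: [-0.3, 5.2, 4.3]
opening: 16.0
gripper_force: 20.2
```

Call:
step_arm:
  increments: [0, 0, 0, 0, 0, 0, 0.05, 0, 0, 0, 0, 0, 0, 0.05, 0, 0, 0, 0, 0, 0, 0.05, 0, 0, 0, 0, 0, 0, 0.05, 0, 0, 0, 0, 0, 0, 0.05, 0, 0, 0, 0, 0, 0, 0.05, 0, 0, 0, 0, 0, 0, 0.05, 0, 0, 0, 0, 0, 0, 0.05]

```text
time_s: 25.43
position: [418.0, 205.4, 55.0]
ee_rot: [-3.14, 0.071, -0.005]
force: [0.9, 2.6, 5.8]
opening: 16.0
gripper_force: 20.1
```

```bash
cat >> h.py <<'E'
def rowlines(c):
    # left/right wall rims: fit y by x slices
    for z0,z1 in ((36,44),):
        d=c[(c[:,2]>z0)&(c[:,2]<z1)&(c[:,1]>140)&(c[:,1]<260)]
        out=[]
        for x in range(460,680,10):
            s=d[abs(d[:,0]-x)<5]
            if len(s)>3: out.append((x,s[:,1].min(),s[:,1].max()))
        return np.array(out).round(1)
E
python3 - <<'E'
from h import *
p=snapshot("top"); c,uv=cloud(p); print(rowlines(c).tolist()); save(p,"pre.png",(260,90,400,320),2.6)
p=snapshot("side"); c,uv=cloud(p); tray(c,"side"); print([circ(c,97,106,k,23) for k in ([650,183],[608,188],[565,191],[650,194],[608,196],[565,198])])
print(rowlines(c).tolist())
go(678,192.9,55,-.0456)
E
```

```text
[[460.0, 173.7, 233.8], [470.0, 173.9, 234.1], [480.0, 174.0, 234.3], [490.0, 172.1, 232.4], [500.0, 172.1, 232.8], [510.0, 172.4, 232.9], [520.0, 172.4, 233.1], [530.0, 172.6, 231.3], [540.0, 170.6, 231.6], [550.0, 170.7, 231.8], [560.0, 170.9, 231.9], [570.0, 171.0, 230.2], [580.0, 171.1, 230.4], [590.0, 169.1, 230.6], [600.0, 169.2, 230.8], [610.0, 169.4, 228.9], [620.0, 169.5, 229.2], [630.0, 169.6, 229.4], [640.0, 167.6, 229.6], [650.0, 167.8, 227.7], [660.0, 167.9, 227.9], [670.0, 168.0, 228.1]]
side rim [549.1 201.6] [ 65.5 261.6] 88.92 749 xmax 679.6888
[array([651.2, 191.6,  19.4, 101.4, 110. ]), array([608.7, 195.3,  21.1, 101.2, 135. ]), array([565.2, 196.7,  20. , 101.1, 146. ]), array([649.6, 196.7,  22.5, 101.4, 156. ]), array([608.4, 198.5,  21.7, 101.3, 167. ]), array([566.5, 199.4,  21.5, 101.1, 171. ])]
[[460.0, 172.2, 230.1], [470.0, 172.5, 234.3], [480.0, 170.9, 233.9], [490.0, 171.5, 233.8], [500.0, 171.8, 231.3], [510.0, 171.5, 232.3], [520.0, 170.5, 234.3], [530.0, 169.1, 232.8], [540.0, 169.6, 234.4], [550.0, 170.5, 230.1], [560.0, 170.2, 185.7], [570.0, 168.4, 182.3], [580.0, 168.2, 189.3], [590.0, 168.7, 195.1], [600.0, 168.6, 184.6], [610.0, 168.1, 181.0], [620.0, 167.6, 184.1], [630.0, 167.4, 194.0], [640.0, 167.5, 189.3], [650.0, 167.0, 180.7], [660.0, 167.3, 181.3], [670.0, 166.5, 193.4]]
t 25.53 tcp [418.  205.4  55. ] open 16.1 gf 20.1 F [0.2 1.6 6.5]
shift cm [26.03  0.06  0.08] turn [-0.05 -0.17  0.01]
```

View pics/pre.png

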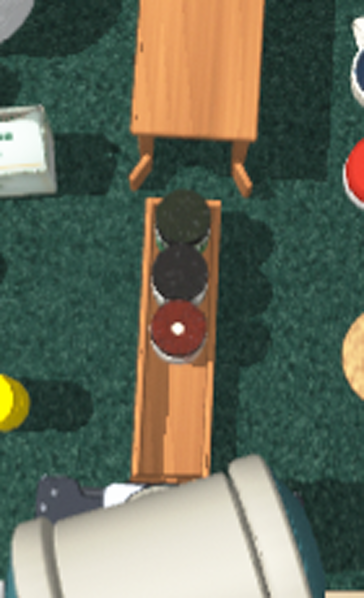

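The top crop shows the tray nose centred at about column 184 and the cheeks at about 191, so the nose is some 4 mm left of the bay's axis. Turn it about 1° clockwise.

Call:
step_arm:
  increments: [0, 0, 0, 0, 0, 0.2, 0.05, 0, 0, 0, 0, 0, 0.5, 0.05, 0, 0.05, 0, 0, 0, 0.8, 0.05, 0, 0.05, 0, 0, 0, 1.1, 0.05, 0, 0.05, 0, 0, 0, 1.3, 0.05, 0, 0.05, 0, 0, 0, 1.3, 0.05, 0, 0.05, 0, 0, 0, 1.3, 0.05, 0, 0.05, 0, 0, 0, 1.3, 0.05]

```text
time_s: 26.2
position: [418.0, 205.1, 55.0]
ee_rot: [-3.138, 0.108, -0.005]
force: [-0.4, 2.4, 6.2]
opening: 16.0
gripper_force: 20.0
```

```bash
python3 - <<'E'
from h import *
p=snapshot("top"); c,uv=cloud(p); d=rowlines(c); k=np.polyfit(d[:,0],d[:,1:].mean(1),1); print(k,[np.polyval(k,x).round(1) for x in(460,670)],"bay",[223.78-.04556*x for x in (460,670)])
k=np.polyfit(d[:,0],d[:,1],1)[0],np.polyfit(d[:,0],d[:,2],1)[0];print(k)
go(678,192.5,55,-.0456-.0227)
E
```

```text
[-5.75748165e-02  2.29127499e+02] [np.float64(202.6), np.float64(190.6)] bay [202.8224, 193.2548]
(np.float64(-0.05761716544325251), np.float64(-0.057532467532467366))
t 26.25 tcp [418.  205.1  55. ] open 15.7 gf 20.0 F [0.2 2.8 5.9]
shift cm [26.02 -0.52  0.08] turn [-0.08 -0.17 -0.01]
```

Call:
step_arm:
  increments: [0.05, 0, 0, 0, 0, -0.2, 0.05, 0.15, 0, 0, 0, 0, -0.4, 0.05, 0.3, 0, 0, 0, 0, -0.6, 0.05, 0.5, 0, 0, 0, 0, -0.7, 0.05, 0.8, 0, 0, 0, 0, -0.7, 0.05, 1.1, 0, 0, 0, 0, -0.7, 0.05, 1.3, 0, 0, 0, 0, -0.7, 0.05, 1.4, 0, 0, 0, 0, -0.7, 0.05]

```text
time_s: 26.92
position: [426.9, 203.1, 54.9]
ee_rot: [3.139, -0.09, -0.011]
force: [-8.3, 1.4, 16.9]
opening: 16.1
gripper_force: 20.0
```

```bash
python3 - <<'E'
from h import *
p=snapshot("top"); c,uv=cloud(p); d=rowlines(c); d=d[(d[:,2]-d[:,1]<63)]; k=np.polyfit(d[:,0],d[:,1:].mean(1),1); print(k,[np.polyval(k,x).round(1) for x in(460,680)],"bay",[223.78-.04556*x for x in (460,680)])
p=snapshot("side"); c,uv=cloud(p); print([circ(c,97,106,k,23) for k in ([664,193],[622,196],[579,198])])
go(678,192.6,55,-.0456-.0105)
E
```

```text
[-9.27662338e-02  2.49302944e+02] [np.float64(206.6), np.float64(186.2)] bay [202.8224, 192.79919999999998]
[array([662.7, 191.4,  21.4, 101.5, 140. ]), array([622.1, 195.9,  22.8, 101.4, 153. ]), array([579. , 197.7,  22.6, 101.1, 151. ])]
t 27.02 tcp [427.  203.1  54.9] open 15.8 gf 20.0 F [-7.6  1.  15.7]
shift cm [25.12 -0.39 -0.18] turn [ 0.06  0.37 -0.07]
```

```bash
python3 - <<'E'
from h import *
a=snapshot("top"); b=snapshot("side")
A=cv2.resize(a["img"][130:310,260:380],None,fx=3.3,fy=3.3,interpolation=2); B=cv2.resize(b["img"][140:260,225:395],None,fx=2.35,fy=2.35,interpolation=2)
im=np.zeros((600,800,3),np.uint8); im[:A.shape[0],:A.shape[1]]=A; im[:B.shape[0],400:400+B.shape[1]]=B[:,:400]
cv2.imwrite("pics/stuck.png",im[:,:,::-1])
c,uv=cloud(a); d=rowlines(c); print(d.tolist())
E
```

```text
[[470.0, 225.7, 231.9], [480.0, 169.9, 230.1], [490.0, 169.9, 230.4], [500.0, 168.1, 228.6], [510.0, 168.2, 228.8], [520.0, 168.3, 229.0], [530.0, 166.3, 227.1], [540.0, 166.4, 227.4], [550.0, 166.6, 227.4], [560.0, 164.6, 225.7], [570.0, 164.7, 225.9], [580.0, 164.8, 224.0], [590.0, 162.8, 224.3], [600.0, 162.8, 224.5], [610.0, 163.0, 222.5], [620.0, 163.2, 222.8], [630.0, 161.1, 222.8], [640.0, 161.3, 221.1], [650.0, 161.4, 221.3], [660.0, 159.3, 219.3], [670.0, 159.3, 219.6]]
```

View pics/stuck.png

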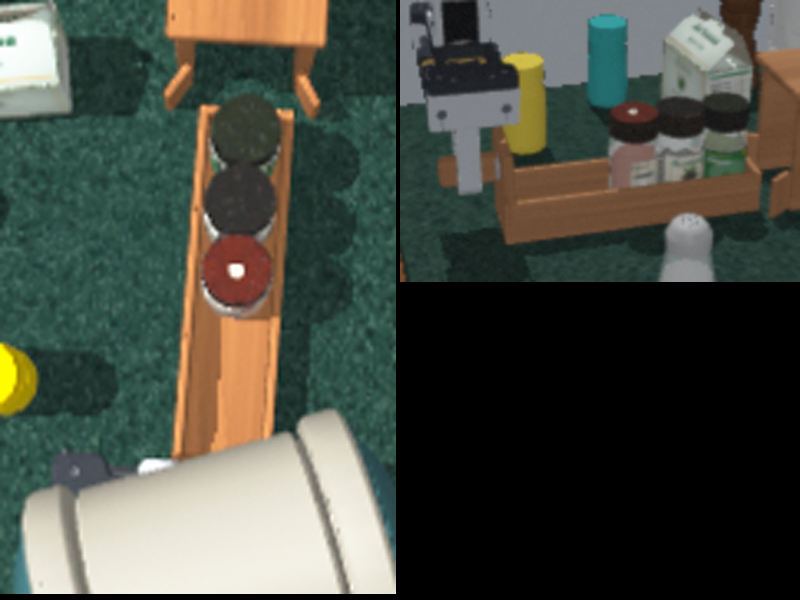

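The crop shows the tray clear of both cheeks (tips at (180,90) and (308,110)) with its nose slightly right of centre. The 16 N vertical load is mostly my pressing down on the handle, which adds friction. Relieve the height and trim yaw.

Call:
step_arm:
  increments: [0, 0, -0.05, 0, 0, -0.2, 0.05, 0, -0.1, -0.1, 0, 0, -0.4, 0.05, 0, -0.2, -0.15, 0, 0, -0.6, 0.05, 0, -0.2, -0.2, 0, 0, -0.7, 0.05, 0, -0.2, -0.2, 0, 0, -0.7, 0.05, 0, -0.2, -0.2, 0, 0, -0.7, 0.05, 0, -0.2, -0.2, 0, 0, -0.7, 0.05, 0, -0.2, -0.2, 0, 0, -0.7, 0.05]

```text
time_s: 27.78
position: [430.5, 205.3, 55.7]
ee_rot: [3.14, -0.07, -0.001]
force: [-0.2, 0.1, -4.0]
opening: 16.2
gripper_force: 20.0
```

```bash
cat >> h.py <<'E'
def align():
    p=snapshot("top"); c,uv=cloud(p); d=rowlines(c); d=d[(d[:,2]-d[:,1]<63)&(d[:,2]-d[:,1]>58)]
    k=np.polyfit(d[:,0],d[:,1:].mean(1),1); xs=(d[0,0],d[-1,0])
    print("slope",k[0].round(4),"mid-bay at",xs,[(np.polyval(k,x)-(223.78-.04556*x)).round(1) for x in xs])
    o=r.observe(); print(o["position"].round(1),o["ee_rot"].round(4),o["force"].round(1),o["wrist_torque"].round(2))
E
python3 -c "
from h import *
align(); go(678,192.6,55,-.0456)"
```

```text
slope -0.052 mid-bay at (np.float64(480.0), np.float64(670.0)) [np.float64(0.8), np.float64(-0.4)]
[430.6 205.4  55.8] [ 3.1405e+00 -6.9800e-02 -1.0000e-03] [-1.4 -1.2 -3.6] [-0.04  0.39 -0.17]
t 27.83 tcp [430.6 205.4  55.8] open 15.8 gf 20.0 F [-1.4 -1.2 -3.6]
shift cm [24.78  0.18  0.07] turn [0.02 0.04 0.07]
```

Call:
step_arm:
  increments: [0.05, 0, 0, 0, 0, 0, 0.05, 0.15, 0, 0, 0, 0, 0, 0.05, 0.35, 0, 0, 0, 0, 0, 0.05, 0.65, 0, 0, 0, 0, 0, 0.05, 1, 0, 0, 0, 0, 0, 0.05, 1.4, 0, 0, 0, 0, 0, 0.05, 1.8, 0, 0, 0, 0, 0, 0.05, 2.2, 0, 0, 0, 0, 0, 0.05]

```text
time_s: 28.5
position: [453.3, 204.6, 56.1]
ee_rot: [-3.141, 0.07, -0.0]
force: [-0.9, 0.3, -3.2]
opening: 16.2
gripper_force: 20.0
```

```bash
python3 -c "
from h import *
align(); go(678,192.9,55.8,-.0456)"
```

```text
slope -0.0449 mid-bay at (np.float64(520.0), np.float64(670.0)) [np.float64(1.2), np.float64(1.3)]
[454.6 204.6  56.2] [-3.1406e+00  6.9800e-02 -3.0000e-03] [ 0.  -0.  -3.4] [-0.01  0.31 -0.04]
t 28.55 tcp [454.6 204.6  56.2] open 15.7 gf 20.0 F [ 0.  -0.  -3.4]
shift cm [22.37  0.18  0.09] turn [-0.02 -0.11  0.06]
```

Well aligned and free. Continue.

Call:
step_arm:
  increments: [0.2, 0, 0, 0, 0, 0, 0.05, 0.5, 0, 0, 0, 0, 0, 0.05, 0.9, 0.05, 0, 0, 0, 0, 0.05, 1.4, 0.05, 0, 0, 0, 0, 0.05, 1.9, 0.05, 0, 0, 0, 0, 0.05, 2.4, 0.1, 0, 0, 0, 0, 0.05, 2.9, 0.1, 0, 0, 0, 0, 0.05, 3.4, 0.1, 0, 0, 0, 0, 0.05]

```text
time_s: 29.22
position: [487.3, 201.9, 56.1]
ee_rot: [3.141, -0.07, 0.0]
force: [-1.1, 0.7, -2.2]
opening: 15.7
gripper_force: 20.0
```

Call:
step_arm:
  increments: [0.5, 0, 0, 0, 0, 0, 0.05, 1, 0, 0, 0, 0, 0, 0.05, 1.5, 0, 0, 0, 0, 0, 0.05, 2, 0, 0, 0, 0, 0, 0.05, 2.5, 0, 0, 0, 0, 0, 0.05, 3, 0, 0, 0, 0, 0, 0.05, 3.5, 0, 0, 0, 0, 0, 0.05, 4, 0, 0, 0, 0, 0, 0.05]

```text
time_s: 29.88
position: [527.1, 200.2, 56.1]
ee_rot: [3.141, -0.07, -0.0]
force: [-1.0, -0.1, -2.3]
opening: 15.8
gripper_force: 20.0
```

Call:
step_arm:
  increments: [0.5, 0, 0, 0, 0, 0, 0.05, 1, 0, 0, 0, 0, 0, 0.05, 1.5, 0, 0, 0, 0, 0, 0.05, 2, 0, 0, 0, 0, 0, 0.05, 2.5, 0, 0, 0, 0, 0, 0.05, 3, 0, 0, 0, 0, 0, 0.05, 3.5, 0, 0, 0, 0, 0, 0.05, 4, 0, 0, 0, 0, 0, 0.05]

```text
time_s: 30.55
position: [567.0, 198.4, 56.1]
ee_rot: [3.141, -0.07, -0.0]
force: [-2.1, 0.0, -2.2]
opening: 15.5
gripper_force: 20.0
```

```bash
python3 -c "
from h import *
go(678,192.9,55.8,-.0456)"
```

```text
t 30.55 tcp [567.  198.4  56.1] open 15.5 gf 20.0 F [-2.1  0.  -2.2]
shift cm [11.11  0.06  0.03] turn [0.   0.   0.07]
```

Call:
step_arm:
  increments: [0.5, 0, 0, 0, 0, 0, 0.05, 1, 0, 0, 0, 0, 0, 0.05, 1.5, 0, 0, 0, 0, 0, 0.05, 2, 0, 0, 0, 0, 0, 0.05, 2.5, 0, 0, 0, 0, 0, 0.05, 3, 0, 0, 0, 0, 0, 0.05, 3.5, 0, 0, 0, 0, 0, 0.05, 4, 0, 0, 0, 0, 0, 0.05]

```text
time_s: 31.22
position: [607.0, 196.7, 56.1]
ee_rot: [3.141, -0.07, -0.0]
force: [-2.0, -0.2, -2.2]
opening: 15.7
gripper_force: 20.0
```

Call:
step_arm:
  increments: [0.5, 0, 0, 0, 0, 0, 0.05, 1, 0, 0, 0, 0, 0, 0.05, 1.5, 0, 0, 0, 0, 0, 0.05, 2, 0, 0, 0, 0, 0, 0.05, 2.5, 0, 0, 0, 0, 0, 0.05, 3, 0, 0, 0, 0, 0, 0.05, 3.5, 0, 0, 0, 0, 0, 0.05, 4, 0, 0, 0, 0, 0, 0.05]

```text
time_s: 31.88
position: [647.0, 194.9, 56.1]
ee_rot: [3.141, -0.07, 0.0]
force: [-1.6, 0.1, -1.5]
opening: 16.1
gripper_force: 20.0
```

Call:
step_arm:
  increments: [0.4, 0, 0, 0, 0, 0, 0.05, 0.8, 0, 0, 0, 0, 0, 0.05, 1.1, 0, 0, 0, 0, 0, 0.05, 1.4, 0, 0, 0, 0, 0, 0.05, 1.7, 0, 0, 0, 0, 0, 0.05, 2, 0, 0, 0, 0, 0, 0.05, 2.2, 0, 0, 0, 0, 0, 0.05, 2.4, 0, 0, 0, 0, 0, 0.05]

```text
time_s: 32.55
position: [670.6, 193.8, 56.1]
ee_rot: [3.141, -0.07, -0.0]
force: [-1.9, 0.5, -2.0]
opening: 15.8
gripper_force: 20.0
```

```bash
python3 -c "
from h import *
go(678,192.9,55.8,-.0456)"
```

```text
t 32.55 tcp [670.6 193.8  56.1] open 15.8 gf 20.0 F [-1.9  0.5 -2. ]
shift cm [0.74 0.06 0.03] turn [0.01 0.01 0.07]
```

Call:
step_arm:
  increments: [0.15, 0, 0, 0, 0, 0, 0.05, 0.3, 0, 0, 0, 0, 0, 0.05, 0.45, 0, 0, 0, 0, 0, 0.05, 0.6, 0, 0, 0, 0, 0, 0.05, 0.7, 0, 0, 0, 0, 0, 0.05, 0.8, 0, 0, 0, 0, 0, 0.05, 0.9, 0, 0, 0, 0, 0, 0.05, 1, 0, 0, 0, 0, 0, 0.05]

```text
time_s: 33.22
position: [680.5, 193.4, 56.1]
ee_rot: [3.141, -0.07, -0.0]
force: [-1.3, -0.2, -2.1]
opening: 15.8
gripper_force: 20.0
```

```bash
python3 - <<'E'
from h import *
go(678,192.9,55.8,-.0456)
p=snapshot("side"); c,uv=cloud(p); save(p,"home.png",(270,120,470,270),4)
p=snapshot("top"); save(p,"homet.png",(260,0,420,200),3)
E
```

```text
t 33.22 tcp [680.5 193.4  56.1] open 15.8 gf 20.0 F [-1.3 -0.2 -2.1]
shift cm [-0.25  0.06  0.03] turn [0.01 0.   0.07]
```

Call:
step_arm:
  increments: [0.1, 0, 0, 0, 0, 0, 0.05, 0.2, 0, 0, 0, 0, 0, 0.05, 0.3, 0, 0, 0, 0, 0, 0.05, 0.35, 0, 0, 0, 0, 0, 0.05, 0.4, 0, 0, 0, 0, 0, 0.05, 0.45, 0, 0, 0, 0, 0, 0.05, 0.5, 0, 0, 0, 0, 0, 0.05, 0.5, 0, 0, 0, 0, 0, 0.05]

```text
time_s: 33.98
position: [684.4, 193.2, 56.0]
ee_rot: [3.141, -0.07, -0.003]
force: [-5.7, -0.6, -1.4]
opening: 16.2
gripper_force: 20.0
```

Call:
step_arm:
  increments: [0.05, 0, 0, 0, 0, 0, 0.05, 0.1, 0, 0, 0, 0, 0, 0.05, 0.15, 0, 0, 0, 0, 0, 0.05, 0.2, 0, 0, 0, 0, 0, 0.05, 0.25, 0, 0, 0, 0, 0, 0.05, 0.3, 0, 0, 0, 0, 0, 0.05, 0.3, 0, 0, 0, 0, 0, 0.05, 0.3, 0, 0, 0, 0, 0, 0.05]

```text
time_s: 34.65
position: [684.5, 193.2, 55.3]
ee_rot: [3.14, -0.07, -0.013]
force: [-9.6, 1.0, -0.6]
opening: 15.7
gripper_force: 20.0
```

```bash
python3 - <<'E'
from h import *
go(678,192.9,55.8,-.0456)
p=snapshot("side"); c,uv=cloud(p); save(p,"home2.png",(270,120,470,270),4)
E
```

```text
t 34.65 tcp [684.5 193.2  55.3] open 15.7 gf 20.0 F [-9.6  1.  -0.6]
shift cm [-0.64  0.05 -0.05] turn [0.05 0.47 0.07]
```

View pics/home2.png

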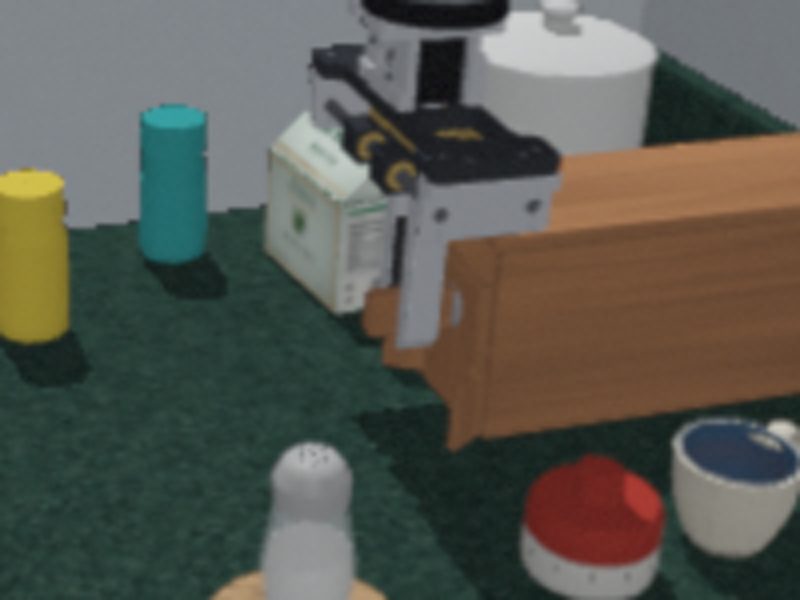

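The crop shows the tray in the bay with the handle in the jaws at the mouth (420,320), and it stalled with rising force at x=684.5. Relax, release, and rise.

Call:
step_arm:
  increments: [-0.1, 0, 0, 0, 0, 0, 0.05, -0.2, 0, 0, 0, 0, 0, 0.05, -0.25, 0, 0, 0, 0, 0, 0.05, -0.25, 0, 0, 0, 0, 0, 0.2, -0.25, 0, 0, 0, 0, 0, 0.3, -0.25, 0, 0, 0, 0, 0, 0.4, -0.25, 0, 0, 0, 0, 0, 0.5, -0.25, 0, 0, 0, 0, 0, 0.5]

```text
time_s: 35.37
position: [687.1, 193.2, 56.9]
ee_rot: [-3.141, 0.07, -0.004]
force: [-0.7, -0.2, -0.6]
opening: 42.0
gripper_force: 0.0
```

Call:
step_arm:
  increments: [0, 0, -1, 0, 0, 0, 0.5, 0, 0, -3, 0, 0, 0, 0.5, 0, 0, -6, 0, 0, 0, 0.5, -3, 0, -9, 0, 0, 0, 0.5, -7, 0, -12, 0, 0, 0, 0.5, -11, 1, -13, 0, 0, 0, 0.5, -15, 3, -13, 0, 0, 0, 0.5, -19, 5, -13, 0, 0, 0, 0.5]

```text
time_s: 36.03
position: [506.7, 157.7, 188.3]
ee_rot: [-3.14, 0.068, -0.007]
force: [-1.1, -0.1, 0.5]
opening: 47.0
gripper_force: 0.0
```

Call:
step_arm:
  increments: [-3, 2, 0, 0, 0, 0, 0.5, -6, 4, 0, 0, 0, 0, 0.5, -9, 6, 0, 0, 0, 0, 0.5, -12, 8, 0, 0, 0, 0, 0.5, -14, 10, 0, 0, 0, 0, 0.5, -16, 12, 0, 0, 0, 0, 0.5, -16, 14, 0, 0, 0, 0, 0.5, -16, 14, 0, 0, 0, 0, 0.5]

```text
time_s: 36.7
position: [340.6, 22.5, 187.1]
ee_rot: [3.139, -0.074, 0.005]
force: [0.9, -0.1, 0.3]
opening: 46.6
gripper_force: 0.0
```

```bash
python3 - <<'E'
from h import *
o=r.observe(); print(o["time_s"],o["position"].round(),o["force"].round(1))
p=snapshot("side"); c,_=cloud(p); q=snapshot("top"); ct,_=cloud(q)
for n,k in(("side",c),("top",ct)):
    m=(k[:,2]>70)&(k[:,2]<82)&(k[:,0]>620)&(k[:,0]<705)&(abs(k[:,1]-192)<16)
    d=k[m]; print(n,"handle x",d[:,0].min().round(1),d[:,0].max().round(1),"y",d[:,1].min().round(1),d[:,1].max().round(1),len(d))
    m=(k[:,2]>80)&(k[:,2]<90)&(k[:,0]>660)&(k[:,0]<740)&(abs(k[:,1]-192)<34)
    d=k[m]; print(" panel", d[:,0].min().round(1) if len(d) else 0,len(d))
    print(" salt",circ(k,80,105,[556,18]),"mat",circ(k,5.5,12,[556,18.5],60))
A=cv2.resize(q["img"][0:250,250:450],None,fx=2,fy=2,interpolation=2); B=cv2.resize(p["img"][140:290,280:430],None,fx=2.6,fy=2.6,interpolation=2)
im=np.zeros((520,800,3),np.uint8); im[:500,:400]=A; im[:390,400:790]=B; cv2.imwrite("pics/fin.png",im[:,:,::-1])
E
```

```text
36.7 [341.  22. 187.] [ 0.9 -0.1  0.3]
side handle x 659.8 704.6 y 182.9 201.6 98
 panel 709.6 95
 salt [556.8  18.9  16.8  91.4 266. ] mat [556.1  18.7  45.8   8.3 923. ]
top handle x 658.6 705.0 y 184.2 200.6 164
 panel 709.0 125
 salt [557.3  22.   17.   93.4 241. ] mat [555.7  18.7  44.8   8.3 880. ]
```

View pics/fin.png

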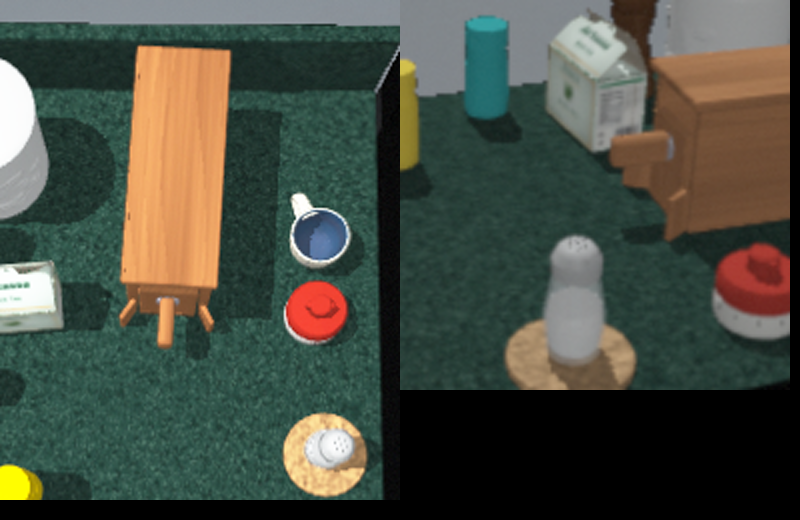

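The picture shows the tray in the bay with only the handle out (165,320), the salt upright near the middle of the mat at (330,450), and the tea box, timer and mug apparently where they were. Handing in.

```bash
python3 -c "
from h import *
print(r.hand_in())"
```

```text
the job is handed in; nothing more can be done
None
```

I handed the job in at about 37 s: the salt shaker is on the cork mat, and the tray with the three jars is pushed home until it stalled against the bay's back. The row was tight when last seen before the tray went in; I couldn't see it inside the bay, and no verdict came back.

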